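# Build up a screw jack in its setting fixture and tighten its lock ring

## Robot

A 6-joint arm with a two-finger parallel gripper is mounted at the origin on a cart in front of the work surface, level with it; the furniture and walls round the work are solid. World frame = base frame: x ahead of the robot, y to its left, z up, the work surface at z = 0. Lengths are in mm, angles in degrees, forces in N, time in s.
With the tool pointing down it reaches from about 350 to 850 mm from the base axis. Payload 8.1 kg.
Tool frame: the origin (TCP) lies between the finger pads; the fingertips stand 22 mm ahead of it and the grasp point (between the pads) lies 3 mm ahead of it; z points along the fingers, y is the line along which they close (so a half turn about z gives the same grasp; the last joint's range is limited). The gripper opens to 85 mm and grips with 20 to 120 N. Pads are 22 mm wide; open, the fingers measure 114 mm over their backs; the gripper's body (76 mm by 85 mm) begins 54 mm behind the grasp point. The pads swing forward as they close: fully open they stand 13 mm farther back than shut.
Start: joints at [-75.768, 7.471, 85.268, -0, 87.261, -4.893], TCP at [196.601, -566.88, 219.192] pointing down, gripper open.
Joint ranges: [-169.43, 169.43], [-51.17, 129.36], [1.28, 143.12], [-76.62, 256.62], [0, 156.53], [-152.29, 152.29]. Speed limits (degrees/s): [136.94, 136.94, 159.86, 180, 180, 180].

## Interface

Orientations are given as [roll, pitch, yaw] about the fixed x, y, z axes, in that order (R = Rz(yaw) Ry(pitch) Rx(roll)).
In Python, from bench import sense, snapshot, calibration, hand_in gives the robot as it stands.
- The arm moves only by the shell command python3 -m crank 'ROWS' [FORCE]. ROWS is JSON, a list of rows, each a list of 5 numbers: the shift along the tool's x, y, z in cm, then the turn about the tool's z in rad, then the finger opening in cm, from 0 to 8.54. A call has 1 to 20 rows; each row is the pose to reach, as a shift and turn from the pose commanded when the call began, along the tool's axes at that moment; what a row does not reach only later rows make up. A row lasts 1/10 s, in which the tool goes at most 50 mm and 8.59 degrees, less where a joint would pass 70% of its speed; a pose out of reach is approached as far as the arm can. A call with a gripper value outside its range is refused whole. The fingers move at their own pace and stop on an object; FORCE is the grip in N (left out, the last holds). Time passes only in rows, so rows that repeat a pose let the fingers close. It gives the time, the measured TCP pose, the force, the opening and the grip force at its end, in the units of the state.
- sense(): the state, without advancing time (a new reading comes with each control period).
- snapshot(name): name is "side" or "top"; returns (picture, depth): 400x640x3 uint8, red, green, blue; 400x640 float32, mm along the optical axis (not along the pixel's ray), 0 where there is no reading.
- calibration(name): a dict with "fovy" (degrees; the focal length in pixels is half the picture's height over the tangent of half this angle, whatever the lens; pixels are square), "cx", "cy" (the principal point, pixels), "rvec" (rotation vector, rad) and "tvec" (3), from world to camera coordinates, as OpenCV has them. Camera axes: x right, y down, z forward; pixel columns grow to the right and rows downward; lengths in mm; the calibration is good to about 2 mm. A picture is of the moment at which its call begins. calibration takes no time and is no camera call.
- hand_in(): hands the job in; it is judged then, once.
The state is a dict: "time": time; "joint_pos": joint angles; "qd": joint speeds; "joint_efforts": joint torques, N m; "tool_pos": TCP position; "tcp_rot": TCP orientation; "ft_force": force on the tool from outside, world axes, zero at the start; "wrist_torque": the same for the moment, N m; "finger_gap": finger opening in mm; "grip_force": force on a finger pad.
Only numpy, scipy, OpenCV 4.12 (cv2) and the standard library are available. Lean on these libraries where they do the work, as an engineer would, in place of code of your own. Each camera call takes 0.05 s, during which the arm holds its last target. There are 200 camera calls.

## Task

Build up the screw jack in its setting fixture: lift the setting bar level out of both U brackets and lay it aside, then stack the base block, every spacer plate on the bench and last the screw head squarely in the nest. Turn the head's fork in line with the brackets and lay the bar back centrally through both brackets down into the fork, grip upward, so that the barrel cannot turn. Then screw the knurled lock ring fully down against the housing (clockwise from above); leave all in the fixture and do not knock the other things on the bench about.

Things in the scene. Friction and masses are not known exactly. Their poses are not given: they have to be found in the camera images.
- nest_floor (a point): Centre of the nest floor of the setting fixture (fixed), on its grey base plate 94 (x) x 226 (y) x 12 mm. The nest is 63 mm square inside: four L-shaped corner guides, legs 12 mm long inside and 8 mm thick, rising 60 mm above this floor, the top 6 mm flared outward; between them each side is open over 39 mm for the fingers.
- bracket_left (a point): Floor of the open-topped U bracket of the fixture at its +y end, 90 mm from the nest's centre and 73 mm above the nest floor. The slot runs along y, is 20 mm wide (x) and 45 mm deep, the top 8 mm flared; the bracket is 12 mm thick along y.
- bracket_right (a point): Floor of the open-topped U bracket of the fixture at its -y end, 90 mm from the nest's centre and 73 mm above the nest floor. The slot runs along y, is 20 mm wide (x) and 45 mm deep, the top 8 mm flared; the bracket is 12 mm thick along y.
- bar_center (a point): Setting bar: bright steel, 16 (x) x 200 (y) x 14 (z) mm, with a ribbed grip 16 x 38 x 16 mm raised on top of its middle; 0.32 kg. The point is the centre of the bar proper, 7 mm above its underside, 23 mm below the grip's top; z up with the grip on top. At the start it lies in both brackets across the empty nest, along the fixture's y.
- bar_end_a (a point): Centre of the +y end face of the setting bar. The bar can be laid aside on the open bench to the robot's right of the fixture (y from -0.10 to -0.15, x from 0.51 to 0.71), pointing away from the robot; the bench ends at y = -0.17.
- bar_end_b (a point): Centre of the -y end face of the setting bar.
- base_center (a point): The jack's base block: dark steel, 60 x 60 x 24 mm with five holes, 0.42 kg. The point is its centre, half-way up (12 mm above its underside); x and y along its sides. Goes into the nest first.
- spacer_a_center (a point): A spacer plate: bright steel, 60 x 60 x 8 mm with five holes, 0.14 kg. The point is its centre, half-way up; x and y along its sides. One to three plates are there; all of them are interchangeable and lie on the base block, under the screw head.
- spacer_b_center (a point): A spacer plate: bright steel, 60 x 60 x 8 mm with five holes, 0.14 kg. The point is its centre, half-way up; x and y along its sides. One to three plates are there; all of them are interchangeable and lie on the base block, under the screw head.
- spacer_c_center (a point): A spacer plate: bright steel, 60 x 60 x 8 mm with five holes, 0.14 kg. The point is its centre, half-way up; x and y along its sides. One to three plates are there; all of them are interchangeable and lie on the base block, under the screw head.
- head_center (a point): Screw head of the jack: dark square housing 60 x 60 x 30 mm with a threaded barrel standing up from it; 0.66 kg in all, 64 mm high. The point is the housing's centre, 15 mm above its underside; x and y along its sides. Grasp it by the housing's flat sides. It stands upright on the bench at the start.
- fork (a point): Fork on top of the barrel: centre of its slot floor, 51 mm above the housing's underside. The slot runs along y, 19 mm wide, 38 mm long, 13 mm deep, mouth flared. The cheeks measure 37 mm over their flat outer faces (along x). The barrel turns freely both ways without stop about the vertical (0.03 N m), taking the ring along; it does not rise or sink.
- ring_center (a point): Knurled lock ring round the barrel between housing and fork, 60 mm diameter, 12 mm high; the point is its centre, half-way up. Slack, its underside is 3.5 mm above the housing; tight, it rests on it. Its thread friction (0.12 N m) exceeds the barrel's, so an unheld barrel just turns along with the ring.
- lock_ring (a joint): Turn of the lock ring on the barrel in rad: 0 is fully slack, 2.4 is jammed tight on the housing (end stop); it grows as the ring is turned clockwise seen from above, and sinks 1.42 mm per rad. It starts slack, between 0 and 0.4.
- block_case: Bystander: a closed wooden case 105 x 156 x 53 mm; the point is the centre of its underside.
- petri_dish: Bystander: a petri dish, 68 mm across, 14 mm high; the point is the centre of its underside.
- etch_bottle: Bystander: a brown bottle with a white cap, 78 mm across, 175 mm high; the point is the centre of its underside.
- flat_anvil: Bystander: a flat steel test table on a spigot, 68 x 68 x 44 mm; the point is the centre of its underside.
- spanner: Bystander: an open-ended spanner 154 mm long; the point is the centre of its underside.
- screwdriver: Bystander: a screwdriver with a wooden handle, 168 mm long; the point is the centre of its underside.
- loupe: Bystander: a black loupe 38 mm across, 32 mm high; the point is the centre of its underside.
- ref_block: Bystander: a square reference block 44 x 44 x 10 mm; the point is the centre of its underside.
Not all that is in view belongs to the job. Leave any turquoise look-alike of the part that bears spacer_b_center alone.

How it is judged:
By the outcome, as a careful person would: the job done as asked, in the order asked, and still so for the second after the job is handed in, with the robot touching nothing.
Of spacer_a, spacer_b, spacer_c only 1 to 3 are there at a start; the rules pass over those that are not, and their reading is None.
At some moment in a run one of jack_base, spacer_a, spacer_b, spacer_c, jack_head may be knocked a few centimetres aside while the robot is not near it.
Once in a run the grip may slacken for a moment while it holds something.
It also fails if it takes over 210 s, if anything falls off the work surface, if the arm or the gripper's body presses on something with over 40 N, if the wrist force passes 120 N, or if a joint passes its speed limit or range.

## Working session

There is one attempt and no reset: what is moved stays moved. The work goes in short steps, Python scripts to look and compute and a shell command to move; the robot and the scene stay as the last step left them, time stands still between calls to the robot, and variables do not carry over. Pictures are saved under pics/ and viewed, at most 14 in all, crops included, and the job is handed in when it is done.

```bash
ls; mkdir -p pics; cat > h.py <<'E'
import numpy as np, cv2
from bench import sense, snapshot, calibration
def cam(n):
    c=calibration(n); f=200/np.tan(np.radians(c["fovy"])/2)
    R,_=cv2.Rodrigues(np.array(c["rvec"],float)); return f,c["cx"],c["cy"],R,np.array(c["tvec"],float).ravel()
def ray(n,u,v,z):
    f,cx,cy,R,t=cam(n); d=R.T@np.array([(u-cx)/f,(v-cy)/f,1]); o=-R.T@t
    return o+d*(z-o[2])/d[2]
def cloud(n,D):
    f,cx,cy,R,t=cam(n); v,u=np.mgrid[:400,:640]
    P=np.stack([(u-cx)/f*D,(v-cy)/f*D,D],-1); return (P-t)@R
def proj(n,p):
    f,cx,cy,R,t=cam(n); q=R@np.array(p,float)+t; return f*q[0]/q[2]+cx,f*q[1]/q[2]+cy
def save(img,name): cv2.imwrite(f"pics/{name}.png",cv2.cvtColor(img,cv2.COLOR_RGB2BGR))
E
python3 - <<'E'
from h import *
for n in("side","top"):
    I,D=snapshot(n); save(I,n+"0"); np.save(n+"0.npy",D); f,cx,cy,R,t=cam(n); print(n,f,cx,cy,-R.T@t,R.round(3).tolist(),calibration(n).keys())
print(sense())
E
```

```text
pics
side 400.9026487915642 315.9612042204724 196.85687697483337 [ 778.88413315 -397.23448601 1117.97597663] [[0.949, 0.315, -0.005], [0.256, -0.778, -0.573], [-0.185, 0.543, -0.819]] dict_keys(['fovy', 'cx', 'cy', 'rvec', 'tvec'])
top 503.06880122938765 315.9047032671078 190.7323089209032 [ 371.19844357  254.41270303 1391.21508166] [[0.013, -1.0, -0.01], [-0.989, -0.012, -0.151], [0.15, 0.012, -0.989]] dict_keys(['fovy', 'cx', 'cy', 'rvec', 'tvec'])
{'time': 0.1, 'joint_pos': array([-7.57673108e+01,  7.50883174e+00,  8.53240959e+01,  3.20016938e-04,
        8.72610726e+01, -4.89328633e+00]), 'qd': array([-0.00558606, -0.11828414, -0.12884467,  0.0354675 ,  0.03105903,
        0.15011985]), 'joint_efforts': array([ 8.76051527e-04, -5.70953214e+01, -5.01941264e+01, -2.66668667e-04,
        8.09808058e-03, -3.12031318e-05]), 'tool_pos': array([ 196.48155038, -566.37207775,  218.25954154]), 'tcp_rot': array([-1.79906370e+02, -8.33669185e-03,  1.91259532e+01]), 'ft_force': array([ 0.73438566,  0.44711542, -0.58953354]), 'wrist_torque': array([-0.023236  ,  0.04894399,  0.00623669]), 'grip_force': 0.0, 'finger_gap': 85.49379085536097}
```

View pics/top0.png

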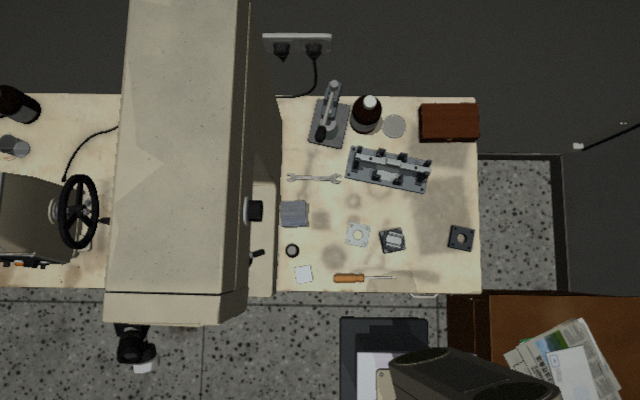

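View pics/side0.png

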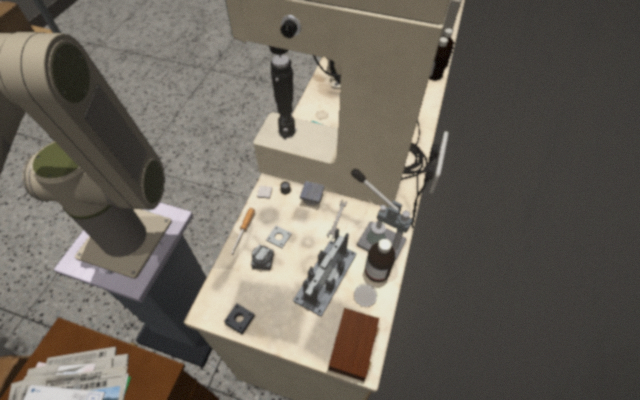

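The top view shows the base block at (460,238), a spacer at (357,235), the head at (392,240), and the fixture with the bar at (390,168). I'll zoom in on both views.

```bash
python3 - <<'E'
from h import *
a=cv2.imread("pics/top0.png")[85:300,270:490]; b=cv2.imread("pics/side0.png")[160:385,185:415]
a=cv2.resize(a,(400,391),interpolation=cv2.INTER_CUBIC); b=cv2.resize(b,(400,391),interpolation=cv2.INTER_CUBIC)
cv2.imwrite("pics/z0.png",np.hstack([a,b]))
D=np.load("top0.npy");P=cloud("top",D)
for n,u,v in[("spacer",349,235),("head",392,240),("base",452,238),("anvil",293,213),("ref",303,273),("bench",420,270),("grip",390,162),("case",450,123)]: print(n,P[v,u].round(1))
E
```

```text
spacer [460.  179.4   8.6]
head [445.1  68.6  57.3]
base [454.3 -97.5  25.9]
anvil [515.2 332.3  41.6]
ref [355.6 303.5  16.3]
bench [367.8 -14.5   1.7]
grip [643.2  79.6 113.1]
case [766.3 -93.1  55.1]
```

View pics/z0.png

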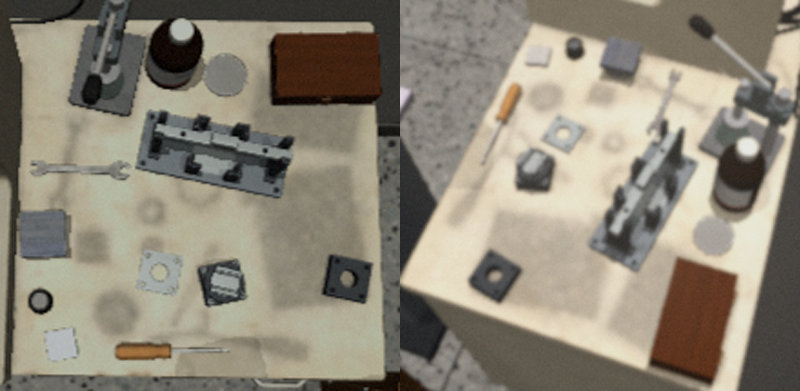

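```bash
cat >> h.py <<'E'
def rect(P,I,box,zr,col=None):
    """minAreaRect in xy of cloud points in box (x0,x1,y0,y1) and height range"""
    m=(P[...,0]>box[0])&(P[...,0]<box[1])&(P[...,1]>box[2])&(P[...,1]<box[3])&(P[...,2]>zr[0])&(P[...,2]<zr[1])
    if col is not None: m&=col
    k,l,s,c=cv2.connectedComponentsWithStats(m.astype(np.uint8))
    j=1+np.argmax(s[1:,4]); Q=P[l==j]
    (c,wh,a)=cv2.minAreaRect(Q[:,:2].astype(np.float32)); return dict(c=np.round(c,1),mean=Q.mean(0).round(1),wh=np.round(wh,1),a=round(a,1),n=len(Q),zmed=round(float(np.median(Q[:,2])),1))
E
python3 - <<'E'
from h import *
for n in("top","side"):
    I=cv2.cvtColor(cv2.imread(f"pics/{n}0.png"),cv2.COLOR_BGR2RGB); P=cloud(n,np.load(n+"0.npy"))
    S=cv2.cvtColor(I,cv2.COLOR_RGB2HSV)
    print(n)
    print("base",rect(P,I,(390,520,-170,-50),(16,34)))
    print("spacer",rect(P,I,(400,520,120,230),(4,20)))
    print("spacer colour",rect(P,I,(400,520,120,230),(-10,20),S[...,1]<40))
    print("head hous",rect(P,I,(380,520,20,115),(20,80)))
    print("head fork",rect(P,I,(380,520,20,115),(50,80)))
    print("bar",rect(P,I,(560,740,-40,210),(92,125)))
    print("grip",rect(P,I,(560,740,-40,210),(108,125)))
    print("plate",rect(P,I,(540,760,-60,230),(6,20)))
    print("bench z",np.median(P[255:285,405:450,2]) if n=="top" else "")
E
```

```text
top
base {'c': array([ 455.9, -123.4]), 'mean': array([ 456. , -122.1,   24.6]), 'wh': array([62.7, 60.3]), 'a': 78.8, 'n': 445, 'zmed': 24.6}
spacer {'c': array([462.1, 158.3]), 'mean': array([461.9, 157.6,   8.5]), 'wh': array([72.3, 68.9]), 'a': 81.0, 'n': 397, 'zmed': 8.3}
spacer colour {'c': array([459.8, 174.6]), 'mean': array([456.8, 171.3,   3.3]), 'wh': array([119. , 107.9]), 'a': 0.5, 'n': 1148, 'zmed': 2.6}
head hous {'c': array([447.1,  65. ]), 'mean': array([446.1,  67.6,  47.3]), 'wh': array([60.2, 60.3]), 'a': 13.0, 'n': 508, 'zmed': 47.5}
head fork {'c': array([449.3,  64.9]), 'mean': array([447.8,  65.1,  58.9]), 'wh': array([39.1, 48.9]), 'a': 79.5, 'n': 188, 'zmed': 60.0}
bar {'c': array([649.6,  70.6]), 'mean': array([643.1,  68.2, 103.2]), 'wh': array([199.4,  39.2]), 'a': 74.7, 'n': 551, 'zmed': 100.7}
grip {'c': array([644.6,  72.1]), 'mean': array([643.5,  71.8, 115.4]), 'wh': array([37.8, 17.7]), 'a': 73.1, 'n': 96, 'zmed': 115.3}
plate {'c': array([640.7,  75. ]), 'mean': array([629.3,  86.7,  12.8]), 'wh': array([230.2,  93.5]), 'a': 76.5, 'n': 1376, 'zmed'
[... 450 characters left out ...]
: 3.1}
head hous {'c': array([446.6,  66.6]), 'mean': array([451.2,  58.9,  47.1]), 'wh': array([60.6, 64.1]), 'a': 12.2, 'n': 424, 'zmed': 47.9}
head fork {'c': array([448. ,  64.5]), 'mean': array([446.8,  64.3,  59.1]), 'wh': array([41.5, 42.6]), 'a': 79.7, 'n': 172, 'zmed': 59.6}
bar {'c': array([644.6,  73.1]), 'mean': array([643.5,  68.8, 104.6]), 'wh': array([200.8,  40.2]), 'a': 78.8, 'n': 520, 'zmed': 101.6}
grip {'c': array([643.8,  72.3]), 'mean': array([644.1,  71.1, 115.7]), 'wh': array([37.2, 17.2]), 'a': 76.2, 'n': 87, 'zmed': 116.1}
plate {'c': array([644.4,  78. ]), 'mean': array([655.9,  53.2,  13.5]), 'wh': array([231.6,  96.3]), 'a': 78.6, 'n': 1126, 'zmed': 13.5}
bench z
```

```bash
cat >> h.py <<'E'
from scipy.spatial.transform import Rotation as Ro
def plan(x,y,z,yaw):
    s=sense(); R=Ro.from_euler("xyz",s["tcp_rot"],degrees=True).as_matrix()
    d=R.T@(np.array([x,y,z])-s["tool_pos"])/10
    t=(s["tcp_rot"][2]-yaw+180)%360-180
    print("rows",d.round(2),round(np.radians(t),3),"| t",round(s["time"],1),"pose",s["tool_pos"].round(1),s["tcp_rot"].round(1),"gap",round(s["finger_gap"],1),"F",s["ft_force"].round(1),"q6",round(s["joint_pos"][5]))
E
python3 -c "
from h import *
plan(644,72,220,76.5)"
```

```text
rows [ 63.2  -45.65  -0.09] -1.001 | t 0.1 pose [ 196.5 -566.4  218.3] [-179.9   -0.    19.1] gap 85.5 F [ 0.7  0.4 -0.6] q6 -5
```

```bash
python3 -m crank '[[15,-10.8,0,-0.2,5],[30,-21.7,0,-0.5,5],[45,-32.5,0,-0.8,5],[63.2,-45.65,0,-1,5],[63.2,-45.65,0,-1,5],[63.2,-45.65,0,-1,5],[63.2,-45.65,0,-1,5],[63.2,-45.65,0,-1,5],[63.2,-45.65,0,-1,5],[63.2,-45.65,0,-1,5],[63.2,-45.65,0,-1,5],[63.2,-45.65,0,-1,5],[63.2,-45.65,0,-1,5],[63.2,-45.65,0,-1,5],[63.2,-45.65,0,-1,5],[63.2,-45.65,0,-1,5],[63.2,-45.65,0,-1,5],[63.2,-45.65,0,-1,5],[63.2,-45.65,0,-1,5],[63.2,-45.65,0,-1,5]]' 60; python3 -c "
from h import *
plan(644,72,110,76.5)
for n in('side','top'):
    I,D=snapshot(n);save(I,n+'1')
a=cv2.imread('pics/top1.png')[85:300,270:490]; b=cv2.imread('pics/side1.png')[160:385,185:415]
cv2.imwrite('pics/z1.png',np.hstack([cv2.resize(i,(400,391),interpolation=2) for i in(a,b)]))"
```

```text
time: 2.1
tool_pos: [643.8, 70.3, 219.3]
tcp_rot: [-180.0, 0.0, 76.3]
ft_force: [-0.4, -0.0, -1.4]
finger_gap: 49.9
grip_force: 0.0
rows [ 0.17 -0.02 10.93] -0.003 | t 2.1 pose [643.8  70.3 219.3] [-180.     0.    76.3] gap 49.9 F [-0.4 -0.  -1.4] q6 15
```

View pics/z1.png

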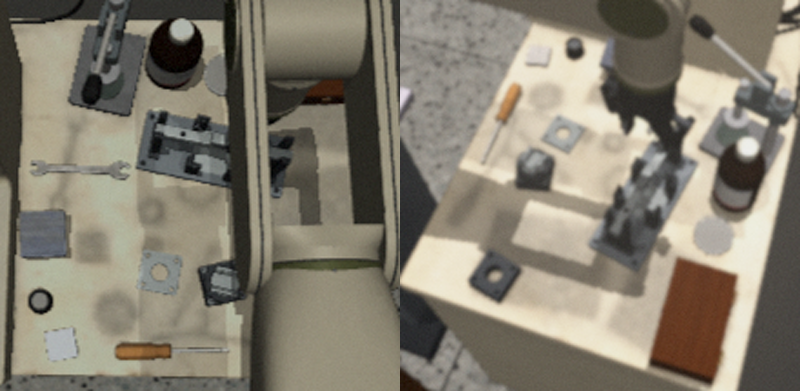

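The gripper is straddling the bar's grip (side crop about (650,130)), with the arm hiding part of the top view. I'll descend and grip.

```bash
python3 -m crank '[[0.15,0,3,0,5],[0.15,0,6,0,5],[0.15,0,9,0,5],[0.15,0,10.9,0,5],[0.15,0,10.9,0,5],[0.15,0,10.9,0,5],[0.15,0,10.9,0,1],[0.15,0,10.9,0,1],[0.15,0,10.9,0,1],[0.15,0,10.9,0,1],[0.15,0,10.9,0,1],[0.15,0,10.9,0,1],[0.15,0,10.9,0,1],[0.15,0,10.9,0,1]]' 70;python3 -c "
from h import *
plan(644,72,180,76.5)"
```

```text
time: 3.6
tool_pos: [644.5, 73.0, 110.1]
tcp_rot: [-180.0, 0.0, 76.4]
ft_force: [0.6, 0.1, 0.0]
finger_gap: 10.0
grip_force: 0.0
rows [-0.11 -0.02 -6.99] -0.001 | t 3.6 pose [644.5  73.  110.1] [-180.     0.    76.4] gap 10.0 F [0.6 0.1 0. ] q6 16
```

```bash
python3 -c "
from h import *
I,D=snapshot('side');save(I,'s2');np.save('s2.npy',D)
b=cv2.imread('pics/s2.png')[210:330,270:390]
cv2.imwrite('pics/z2.png',cv2.resize(b,(600,600),interpolation=2))
for p in[(644,72,115),(644,72,99)]: print(proj('side',p))"
```

```text
(np.float64(324.9983200918828), np.float64(260.7329857266937))
(np.float64(324.92022324212274), np.float64(263.2824516535262))
```

View pics/z2.png

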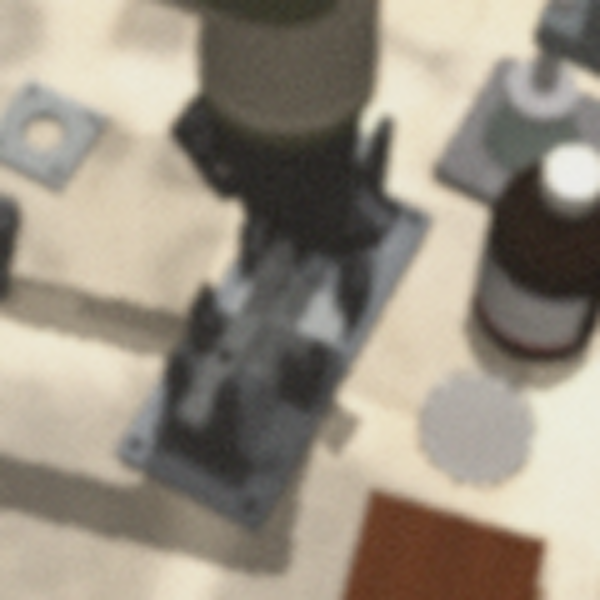

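```bash
python3 -c "
from h import *
D=np.load('s2.npy');P=cloud('side',D)
for v in range(240,284,3): print(v,[tuple(P[v,u].round().astype(int)) for u in range(316,344,5)])
"
```

```text
240 [(np.int64(630), np.int64(39), np.int64(280)), (np.int64(643), np.int64(36), np.int64(295)), (np.int64(655), np.int64(38), np.int64(297)), (np.int64(665), np.int64(43), np.int64(295)), (np.int64(675), np.int64(52), np.int64(284)), (np.int64(666), np.int64(157), np.int64(99))]
243 [(np.int64(630), np.int64(39), np.int64(267)), (np.int64(644), np.int64(35), np.int64(282)), (np.int64(655), np.int64(37), np.int64(284)), (np.int64(666), np.int64(43), np.int64(280)), (np.int64(676), np.int64(52), np.int64(269)), (np.int64(684), np.int64(70), np.int64(243))]
246 [(np.int64(622), np.int64(60), np.int64(210)), (np.int64(643), np.int64(37), np.int64(262)), (np.int64(655), np.int64(37), np.int64(270)), (np.int64(666), np.int64(43), np.int64(265)), (np.int64(676), np.int64(54), np.int64(251)), (np.int64(685), np.int64(70), np.int64(228))]
249 [(np.int64(618), np.int64(72), np.int64(169)), (np.int64(635), np.int64(64), np.int64(193)), (np.int64(651), np.int64(52), np.int64(225)), (np.int64(662), np.int64(59), np.int64(219)), (np.int64(676), np.int64(55), np.int64(235)), (np.int64(687), np.int
[... 2381 characters left out ...]
 np.int64(13)), (np.int64(663), np.int64(76), np.int64(17)), (np.int64(677), np.int64(81), np.int64(17)), (np.int64(690), np.int64(88), np.int64(12))]
279 [(np.int64(635), np.int64(21), np.int64(97)), (np.int64(637), np.int64(59), np.int64(15)), (np.int64(657), np.int64(42), np.int64(66)), (np.int64(671), np.int64(46), np.int64(67)), (np.int64(679), np.int64(73), np.int64(14)), (np.int64(693), np.int64(79), np.int64(12))]
282 [(np.int64(638), np.int64(11), np.int64(102)), (np.int64(640), np.int64(50), np.int64(15)), (np.int64(660), np.int64(32), np.int64(70)), (np.int64(674), np.int64(35), np.int64(73)), (np.int64(682), np.int64(64), np.int64(15)), (np.int64(695), np.int64(73), np.int64(3))]
```

```bash
python3 -m crank '[[0,0,0,0,0],[0,0,0,0,0],[0,0,0,0,0],[0,0,0,0,0],[0,0,0,0,0]]' 70;python3 -c "
from h import *
plan(644,72,180,76.5)"
```

```text
time: 4.15
tool_pos: [644.5, 72.9, 110.2]
tcp_rot: [-180.0, -0.0, 76.4]
ft_force: [-0.3, -0.2, 0.2]
finger_gap: -0.5
grip_force: 0.0
rows [-0.1  -0.03 -6.98] -0.001 | t 4.2 pose [644.5  72.9 110.2] [-180.    -0.    76.4] gap -0.5 F [-0.3 -0.2  0.2] q6 16
```

```bash
python3 -m crank '[[0,0,-3,0,0],[0,0,-6,0,0],[0,0,-10,0,0],[0,0,-10,0,0],[0,0,-10,0,0],[0,0,-10,0,0]]' 70;python3 -c "
from h import *
plan(644,72,180,76.5)
I,D=snapshot('side');save(I,'s3');np.save('s3.npy',D)
b=cv2.imread('pics/s3.png')[190:310,270:390]
cv2.imwrite('pics/z3.png',cv2.resize(b,(600,600),interpolation=2))
P=cloud('side',D)
for v in range(235,275,3): print(v,[P[v,u].round().astype(int).tolist() for u in range(312,348,5)])
print(proj('side',(644,73,188)))
"
```

```text
time: 4.75
tool_pos: [643.9, 72.9, 208.9]
tcp_rot: [-179.9, 0.0, 76.4]
ft_force: [0.5, 0.5, -0.8]
finger_gap: -0.3
grip_force: 0.0
rows [-0.09  0.04  2.89] -0.001 | t 4.8 pose [643.9  72.9 208.9] [-179.9    0.    76.4] gap -0.3 F [ 0.5  0.5 -0.8] q6 16
235 [[563, 196, 5], [577, 203, 2], [637, 63, 269], [652, 54, 292], [661, 67, 276], [673, 68, 280], [687, 57, 307], [699, 56, 315]]
238 [[565, 189, 0], [581, 193, 2], [637, 64, 252], [651, 59, 269], [664, 56, 282], [677, 54, 292], [690, 49, 306], [701, 50, 312]]
241 [[570, 176, 4], [584, 182, 2], [637, 63, 239], [650, 65, 242], [631, 188, 18], [677, 54, 278], [668, 160, 89], [682, 166, 86]]
244 [[572, 168, 0], [587, 173, 0], [602, 177, 2], [619, 175, 15], [634, 179, 16], [659, 140, 100], [670, 158, 75], [677, 201, 3]]
247 [[575, 159, -3], [591, 162, 1], [606, 167, 2], [622, 165, 14], [648, 125, 103], [661, 131, 99], [671, 157, 58], [680, 190, 4]]
250 [[578, 150, -3], [594, 151, 4], [620, 122, 72], [625, 157, 12], [651, 117, 100], [656, 160, 25], [672, 156, 42], [684, 173, 18]]
253 [[582, 138, 1], [597, 142, 2], [622, 115, 68], [628, 146
[... 343 characters left out ...]
92, 109, 0], [610, 103, 24], [637, 66, 114], [650, 70, 115], [652, 121, 16], [671, 105, 59], [686, 102, 74], [694, 138, 9]]
265 [[596, 99, 2], [611, 100, 10], [640, 57, 116], [651, 70, 97], [654, 113, 13], [672, 101, 49], [689, 92, 77], [697, 127, 13]]
268 [[609, 62, 66], [614, 91, 10], [641, 54, 104], [643, 98, 15], [658, 103, 14], [673, 102, 26], [688, 98, 44], [700, 117, 14]]
271 [[609, 62, 44], [630, 43, 99], [644, 46, 103], [646, 90, 13], [660, 95, 12], [675, 98, 15], [689, 101, 20], [702, 113, 2]]
274 [[616, 42, 71], [633, 34, 100], [645, 41, 93], [649, 81, 12], [663, 85, 13], [677, 90, 13], [691, 94, 14], [704, 105, -1]]
(np.float64(325.49594872871927), np.float64(247.96053844047276))
```

View pics/z3.png

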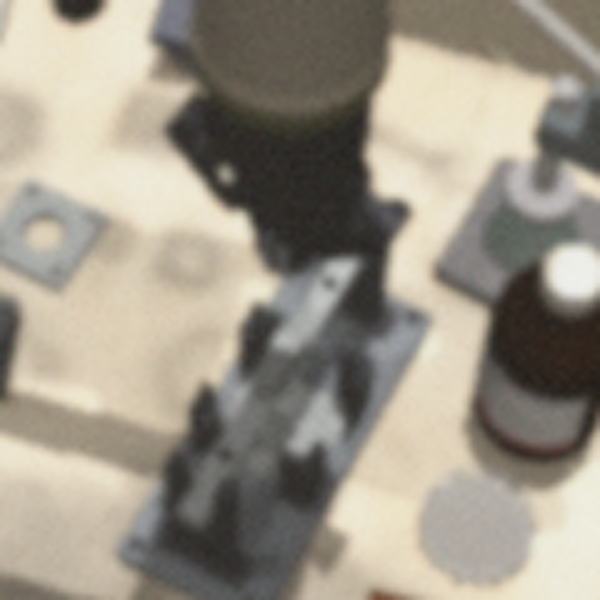

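```bash
python3 -c "
from h import *
for f in('s3','s2'):
    P=cloud('side',np.load(f+'.npy'))
    m=(P[...,2]>118)&(abs(P[...,0]-650)<70)&(abs(P[...,1]-65)<70)
    Q=P[m]
    for z in range(120,330,10):
        q=Q[(Q[:,2]>=z)&(Q[:,2]<z+10)]
        if len(q)>1: print(f,z,len(q),'x',q[:,0].min().round(),q[:,0].max().round(),'y',q[:,1].min().round(),q[:,1].max().round())
"
```

```text
s3 130 2 x 610.0 616.0 y -4.0 -4.0
s3 220 5 x 637.0 648.0 y 62.0 65.0
s3 230 21 x 629.0 658.0 y 61.0 73.0
s3 240 22 x 630.0 657.0 y 60.0 69.0
s3 250 13 x 637.0 655.0 y 61.0 64.0
s3 260 24 x 615.0 660.0 y 58.0 72.0
s3 270 75 x 609.0 677.0 y 54.0 78.0
s3 280 54 x 601.0 682.0 y 52.0 76.0
s3 290 77 x 590.0 695.0 y 50.0 80.0
s3 300 79 x 582.0 702.0 y 47.0 81.0
s3 310 134 x 583.0 705.0 y 47.0 99.0
s3 320 65 x 593.0 695.0 y 50.0 86.0
s2 120 11 x 615.0 655.0 y -5.0 80.0
s2 130 21 x 610.0 661.0 y -3.0 78.0
s2 140 23 x 627.0 662.0 y 60.0 76.0
s2 150 16 x 631.0 662.0 y 61.0 75.0
s2 160 20 x 618.0 663.0 y 57.0 78.0
s2 170 65 x 605.0 679.0 y 53.0 80.0
s2 180 45 x 599.0 685.0 y 51.0 78.0
s2 190 53 x 591.0 692.0 y 50.0 77.0
s2 200 52 x 586.0 700.0 y 46.0 80.0
s2 210 105 x 581.0 707.0 y 46.0 98.0
s2 220 70 x 585.0 704.0 y 47.0 96.0
s2 230 26 x 657.0 686.0 y 51.0 69.0
s2 240 13 x 673.0 684.0 y 53.0 70.0
s2 250 33 x 616.0 681.0 y 35.0 69.0
s2 260 60 x 611.0 682.0 y 35.0 75.0
s2 270 58 x 611.0 682.0 y 34.0 73.0
s2 280 70 x 612.0 682.0 y 35.0 72.0
s2 290 62 x 617.0 676.0 y 35.0 55.0
s2 310 64 x 609.0 687.0 y 31.0 74.0
s2 320 65 x 610.0 687.0 y 30.0 81.0
```

The depth cloud shows the shut fingertips at z ≈ 222 where the reported pose puts them at 187. So the reported TCP z reads about 36 mm low, while x and y agree. I'll descend lower with that correction and test the grasp.

```bash
python3 -m crank '[[0,0,0,0,5],[0,0,3,0,5],[0,0,6,0,5],[0,0,9,0,5],[0,0,11,0,5],[0,0,12,0,5],[0,0,12.5,0,5],[0,0,13,0,5],[0,0,13,0,5],[0,0,13,0,1],[0,0,13,0,1],[0,0,13,0,1],[0,0,13,0,1],[0,0,13,0,1],[0,0,13,0,1],[0,0,13,0,1]]' 70;python3 -c "
from h import *
plan(644,72,180,76.5)"
```

```text
time: 6.4
tool_pos: [645.1, 73.0, 81.5]
tcp_rot: [179.9, -0.0, 76.5]
ft_force: [-2.8, 0.9, 5.9]
finger_gap: 14.7
grip_force: 69.4
rows [-0.12 -0.07 -9.85] -0.001 | t 6.4 pose [645.1  73.   81.5] [179.9  -0.   76.5] gap 14.7 F [-2.8  0.9  5.9] q6 15
```

```bash
python3 -m crank '[[0,0,-0.5,0,1],[0,0,-1,0,1],[0,0,-2,0,1],[0,0,-3,0,1],[0,0,-4,0,1],[0,0,-5,0,1],[0,0,-6,0,1],[0,0,-7,0,1],[0,0,-8,0,1],[0,0,-9,0,1],[-1.5,0.1,-9,0,1],[-4,0.3,-9,0,1],[-6.5,0.5,-9,0,1],[-9,0.7,-9,0,1],[-11.5,0.8,-9,0,1],[-14,0.9,-9,0,1],[-16.5,1,-9,0,1],[-18.5,1.1,-9,0,1],[-20.1,1.2,-9,0,1],[-20.1,1.2,-9,0,1]]' 70;python3 -c "
from h import *
plan(610,-125,60,0)"
python3 -m crank '[[0,0,0,0.05,1],[0,0,0,0.15,1],[0,0,0,0.26,1],[0,0,0,0.37,1],[0,0,0,0.48,1],[0,0,0,0.59,1],[0,0,0,0.7,1],[0,0,0,0.81,1],[0,0,0,0.92,1],[0,0,0,1.03,1],[0,0,0,1.14,1],[0,0,0,1.24,1],[0,0,0,1.3,1],[0,0,0,1.335,1],[0,0,0,1.335,1],[0,0,0,1.335,1]]' 70;python3 -c "
from h import *
plan(610,-125,5,0)
I,D=snapshot('side');save(I,'s4');np.save('s4.npy',D)
I,D=snapshot('top');save(I,'t4');np.save('t4.npy',D)
P=cloud('side',np.load('s4.npy'))
print(rect(P,I,(480,740,-170,-80),(70,120)))
"
```

```text
time: 8.4
tool_pos: [608.2, -127.9, 170.0]
tcp_rot: [-180.0, 0.0, 76.3]
ft_force: [0.3, 0.1, -3.2]
finger_gap: 14.7
grip_force: 73.2
rows [ 0.33  0.11 11.  ] 1.331 | t 8.4 pose [ 608.2 -127.9  170. ] [-180.     0.    76.3] gap 14.7 F [ 0.3  0.1 -3.2] q6 -3
time: 10.0
tool_pos: [609.0, -124.8, 170.1]
tcp_rot: [-180.0, 0.0, 0.0]
ft_force: [0.3, 0.4, -3.1]
finger_gap: 14.3
grip_force: 73.4
rows [ 0.1   0.02 16.51] 0.0 | t 10.0 pose [ 609.  -124.8  170.1] [-180.    0.    0.] gap 14.3 F [ 0.3  0.4 -3.1] q6 74Traceback (most recent call last):
  File "<string>", line 7, in <module>
    print(rect(P,I,(480,740,-170,-80),(70,120)))
          ~~~~^^^^^^^^^^^^^^^^^^^^^^^^^^^^^^^^^
  File "h.py", line 20, in rect
    j=1+np.argmax(s[1:,4]); Q=P[l==j]
        ~~~~~~~~~^^^^^^^^^
    return _wrapfunc(a, 'argmax', axis=axis, out=out, **kwds)
    return bound(*args, **kwds)
ValueError: attempt to get argmax of an empty sequence
```

```bash
python3 -c "
from h import *
P=cloud('side',np.load('s4.npy'))
m=(P[...,2]>150)&(P[...,2]<200)&(abs(P[...,1]+125)<40)&(P[...,0]>480)&(P[...,0]<740)
Q=P[m]
for x in range(490,730,20):
    q=Q[(Q[:,0]>=x)&(Q[:,0]<x+20)]
    if len(q): print(x,len(q),q.mean(0).round(),'zmax',q[:,2].max().round(),'y',q[:,1].min().round(),q[:,1].max().round())
"
```

```text
490 3 [ 510. -129.  187.] zmax 189.0 y -133.0 -124.0
510 64 [ 520. -127.  187.] zmax 195.0 y -134.0 -118.0
530 67 [ 540. -127.  187.] zmax 191.0 y -134.0 -117.0
550 59 [ 559. -127.  187.] zmax 192.0 y -133.0 -117.0
570 9 [ 572. -130.  186.] zmax 190.0 y -132.0 -126.0
610 35 [ 624. -130.  190.] zmax 200.0 y -140.0 -111.0
630 71 [ 640. -125.  188.] zmax 192.0 y -133.0 -116.0
650 68 [ 660. -125.  188.] zmax 192.0 y -133.0 -116.0
670 71 [ 680. -125.  188.] zmax 193.0 y -132.0 -116.0
690 71 [ 700. -125.  187.] zmax 192.0 y -132.0 -115.0
```

```bash
python3 -m crank '[[0,0,2,0,1],[0,0,5,0,1],[0,0,8,0,1],[0,0,11,0,1],[0,0,13.5,0,1],[0,0,15.5,0,1],[0,0,16.5,0,1],[0,0,16.9,0,1],[0,0,17.2,0,1],[0,0,17.2,0,1],[0,0,17.2,0,1]]' 70; python3 -m crank '[[0,0,0,0,2],[0,0,0,0,4],[0,0,0,0,4],[0,0,0,0,4],[0,0,-3,0,4],[0,0,-7,0,4],[0,0,-12,0,4],[0,0,-16,0,8.5],[0,0,-16,0,8.5],[-4,0,-16,0,8.5],[-9,0,-16,0,8.5],[-14,0,-16,0,8.5],[-16,0,-16,0,8.5],[-16,0,-16,0,8.5]]'
```

```text
time: 11.2
tool_pos: [609.9, -125.5, -0.5]
tcp_rot: [180.0, -0.1, -0.1]
ft_force: [0.5, 0.7, -2.5]
finger_gap: 14.2
grip_force: 73.3
time: 12.6
tool_pos: [446.5, -124.9, 157.6]
tcp_rot: [-180.0, 0.1, -0.1]
ft_force: [0.4, -0.6, -0.2]
finger_gap: 85.1
grip_force: 0.0
```

```bash
cat >> h.py <<'E'
def look(tag):
    r={}
    for n in("top","side"):
        I,D=snapshot(n);save(I,n+tag);np.save(n+tag+".npy",D);r[n]=(I,cloud(n,D))
    return r
def tryrect(P,I,*a):
    try: return rect(P,I,*a)
    except Exception as e: return None
E
python3 - <<'E'
from h import *
r=look("5")
for n,(I,P) in r.items():
    print(n)
    for nm,b,z in(("base",(390,500,-170,-50),(16,34)),("spacer",(400,520,120,230),(4,20)),("head",(380,520,20,115),(20,80)),("bar",(500,720,-165,-80),(8,45)),("plate",(540,760,-60,230),(6,20))): print(nm,tryrect(P,I,b,z))
    # fixture uprights: points z in 50..80 (guides), 100..140 (brackets)
    for z in((55,80),(105,140)):
        m=(P[...,2]>z[0])&(P[...,2]<z[1])&(abs(P[...,0]-644)<75)&(abs(P[...,1]-72)<125)
        k,l,s,c=cv2.connectedComponentsWithStats(m.astype(np.uint8))
        for j in range(1,k):
            if s[j,4]>12: Q=P[l==j]; print(z,s[j,4],Q.min(0).round(),Q.max(0).round())
a=cv2.imread('pics/top5.png')[85:300,270:490]; b=cv2.imread('pics/side5.png')[160:385,185:415]
cv2.imwrite('pics/z5.png',np.hstack([cv2.resize(i,(400,391),interpolation=2) for i in(a,b)]))
E
```

```text
top
base {'c': array([ 456., -123.]), 'mean': array([ 450.2, -114.1,   24.7]), 'wh': array([60.8, 60.4]), 'a': 78.4, 'n': 279, 'zmed': 25.0}
spacer {'c': array([466.9, 161.5]), 'mean': array([463. , 157.7,   8.6]), 'wh': array([70.7, 67.9]), 'a': 80.9, 'n': 393, 'zmed': 8.4}
head {'c': array([447.1,  65.2]), 'mean': array([446.1,  67.7,  47.5]), 'wh': array([59.8, 60.4]), 'a': 12.8, 'n': 509, 'zmed': 47.6}
bar {'c': array([ 610.2, -125.8]), 'mean': array([ 608.3, -125.3,   17.3]), 'wh': array([ 19.3, 200.7]), 'a': 89.1, 'n': 489, 'zmed': 15.3}
plate {'c': array([644.8,  76.2]), 'mean': array([643.3,  80.1,  13. ]), 'wh': array([228.3,  98.7]), 'a': 79.7, 'n': 2071, 'zmed': 12.9}
(55, 80) 46 [671.  87.  55.] [691. 109.  80.]
(55, 80) 52 [657.  31.  56.] [680.  50.  78.]
(55, 80) 28 [607. -14.  56.] [648.  -4.  80.]
(55, 80) 46 [610. 101.  56.] [634. 121.  77.]
(55, 80) 48 [599.  42.  56.] [620.  63.  79.]
(105, 140) 28 [672. 155. 107.] [682. 167. 136.]
(105, 140) 26 [643. 161. 109.] [653. 173. 135.]
(105, 140) 37 [636. -23. 105.] [649. -10. 135.]
(105, 140) 32 [607. -15. 106.] [618.  
[... 467 characters left out ...]
ray([ 612. , -126.4,   18. ]), 'wh': array([ 18.6, 199.5]), 'a': 89.7, 'n': 507, 'zmed': 15.8}
plate {'c': array([645.4,  74.4]), 'mean': array([647.6,  67.2,  13.7]), 'wh': array([229.2,  97.2]), 'a': 78.5, 'n': 1564, 'zmed': 13.7}
(55, 80) 53 [644. 153.  56.] [681. 163.  80.]
(55, 80) 52 [610. 100.  56.] [632. 122.  78.]
(55, 80) 49 [670.  86.  56.] [690. 109.  78.]
(55, 80) 50 [599.  40.  56.] [618.  64.  78.]
(55, 80) 50 [657.  29.  56.] [679.  49.  77.]
(55, 80) 45 [608. -22.  56.] [647. -14.  80.]
(105, 140) 37 [642. 160. 106.] [653. 172. 135.]
(105, 140) 32 [671. 154. 106.] [683. 167. 135.]
(105, 140) 39 [607. -17. 107.] [618.  -3. 137.]
(105, 140) 34 [637. -22. 106.] [647. -10. 135.]
```

View pics/z5.png

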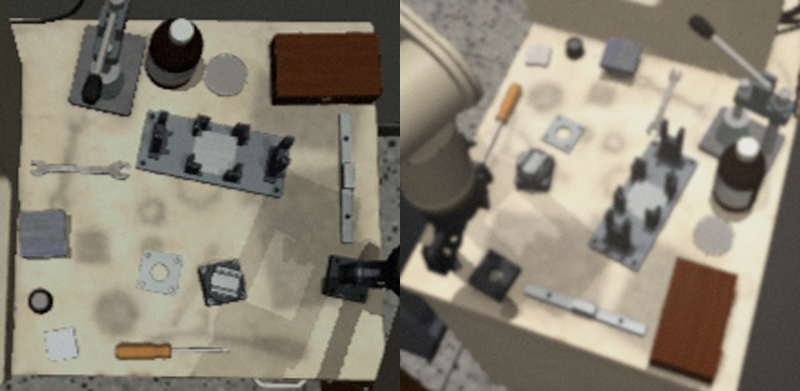

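```bash
python3 -m crank '[[0.5,-0.1,2,0.1,8.5],[0.95,-0.2,5,0.2,8.5],[0.95,-0.2,9,0.2,8.5],[0.95,-0.2,12,0.2,8.5],[0.95,-0.2,14,0.2,8.5],[0.95,-0.2,15,0.2,8.5],[0.95,-0.2,15.6,0.2,8.5],[0.95,-0.2,16,0.2,8.5],[0.95,-0.2,16.2,0.2,8.5],[0.95,-0.2,16.2,0.2,8.5]]' 80;  python3 -m crank '[[0,0,0.3,0,8.5],[0,0,0.3,0,8.5]]';python3 -m crank '[[0,0,0.3,0,8.5],[0,0,0.3,0,8.5]]';python3 -m crank '[[0,0,0.3,0,8.5],[0,0,0.3,0,8.5]]'
```

```text
time: 13.7
tool_pos: [459.2, -123.3, -3.1]
tcp_rot: [180.0, -0.1, -11.5]
ft_force: [0.7, -0.1, -0.3]
finger_gap: 85.4
grip_force: 0.0
time: 13.9
tool_pos: [458.7, -123.2, -6.6]
tcp_rot: [180.0, -0.0, -11.5]
ft_force: [0.2, -0.8, 0.2]
finger_gap: 85.0
grip_force: 0.0
time: 14.1
tool_pos: [458.3, -123.0, -10.1]
tcp_rot: [-180.0, 0.0, -11.5]
ft_force: [0.2, 0.4, -0.1]
finger_gap: 84.9
grip_force: 0.0
time: 14.3
tool_pos: [458.2, -122.9, -13.2]
tcp_rot: [-180.0, 0.0, -11.5]
ft_force: [0.1, -0.6, 0.3]
finger_gap: 84.8
grip_force: 0.0
```

```bash
python3 -m crank '[[-0.2,0,0.3,0,8.5],[-0.2,0,0.3,0,7],[-0.2,0,0.3,0,5.5],[-0.2,0,0.3,0,5.5],[-0.2,0,0.3,0,5.5],[-0.2,0,0.3,0,5.5],[-0.2,0,0.3,0,5.5],[-0.2,0,0.3,0,5.5]]' 90
```

```text
time: 15.1
tool_pos: [456.8, -122.7, -15.5]
tcp_rot: [180.0, -0.0, -11.5]
ft_force: [-1.8, 1.0, 6.2]
finger_gap: 58.6
grip_force: 97.9
```

```bash
python3 -m crank '[[0,0,-0.5,0,5.5],[0,0,-1.5,0,5.5],[0,0,-4,0,5.5],[0,0,-7,0,5.5],[0,0,-10,0,5.5],[0,0,-13,0,5.5],[0.6,-1,-15,0,5.5],[1.9,-3,-15,0,5.5],[3.5,-5.6,-15,0,5.5],[5.2,-8.3,-15,0,5.5],[7,-11.1,-15,0,5.5],[8.7,-13.9,-15,0,5.5],[10.5,-16.7,-15,0,5.5],[12.1,-19.3,-15,0,5.5],[13.3,-21.2,-15,0,5.5],[14.2,-22.6,-15,0,5.5],[14.5,-23.1,-15,0,5.5],[14.5,-23.1,-15,0,5.5],[14.5,-23.1,-15,0,5.5]]' 90; python3 - <<'E'
from h import *
plan(644.7,75.2,100,-11.25)
r=look("6")
for n,(I,P) in r.items():
    print(n,tryrect(P,I,(570,720,0,150),(130,170)))
I,P=r["side"]
m=(abs(P[...,0]-645)<60)&(abs(P[...,1]-75)<60)&(P[...,2]>120)&(P[...,2]<185); Q=P[m]
for z in range(120,185,8):
    q=Q[(Q[:,2]>=z)&(Q[:,2]<z+8)]
    if len(q): print(z,len(q),q.min(0).round(),q.max(0).round())
E
```

```text
time: 17.0
tool_pos: [644.1, 74.1, 134.0]
tcp_rot: [180.0, 0.1, -11.5]
ft_force: [0.3, 0.2, -5.2]
finger_gap: 58.4
grip_force: 97.7
rows [ 0.04 -0.12  3.4 ] -0.005 | t 17.0 pose [644.1  74.1 134. ] [ 1.80e+02  1.00e-01 -1.15e+01] gap 58.4 F [ 0.3  0.2 -5.2] q6 104
top {'c': array([641.1, 108.3]), 'mean': array([640.9, 108.2, 161.6]), 'wh': array([19. ,  6.5]), 'a': 36.9, 'n': 14, 'zmed': 161.8}
side {'c': array([667. ,  61.1]), 'mean': array([663.9,  55.4, 160.9]), 'wh': array([75.5, 19. ]), 'a': 60.8, 'n': 63, 'zmed': 160.6}
144 5 [650.  40. 149.] [677.  91. 152.]
152 27 [636.  37. 152.] [678.  99. 159.]
160 30 [643.  37. 160.] [677.  95. 168.]
168 155 [613.  31. 168.] [678. 104. 176.]
176 50 [611.  38. 176.] [678. 103. 181.]
```

```bash
python3 -m crank '[[0.07,-0.12,1,-0.005,5.5],[0.07,-0.12,3,-0.005,5.5],[0.07,-0.12,5,-0.005,5.5],[0.07,-0.12,6.5,-0.005,5.5],[0.07,-0.12,7.2,-0.005,5.5],[0.07,-0.12,7.2,-0.005,5.5],[0.07,-0.12,7.6,-0.005,5.5],[0.07,-0.12,8,-0.005,5.5],[0.07,-0.12,8.4,-0.005,5.5],[0.07,-0.12,8.4,-0.005,5.5]]' 90; python3 -m crank '[[0,0,0.4,0,5.5],[0,0,0.8,0,5.5],[0,0,0.8,0,5.5]]'
```

```text
time: 18.1
tool_pos: [645.4, 75.7, 49.8]
tcp_rot: [180.0, 0.0, -11.2]
ft_force: [0.3, -0.0, -4.9]
finger_gap: 58.7
grip_force: 97.8
time: 18.4
tool_pos: [645.1, 75.7, 41.3]
tcp_rot: [180.0, 0.1, -11.2]
ft_force: [0.1, -0.8, -4.6]
finger_gap: 58.3
grip_force: 97.8
```

```bash
python3 -m crank '[[0,0,0.8,0,5.5],[0,0,1.6,0,5.5],[0,0,2.4,0,5.5],[0,0,3.2,0,5.5],[0,0,3.8,0,5.5],[0,0,4.2,0,5.5],[0,0,4.45,0,5.5],[0,0,4.45,0,5.5]]' 90; python3 -m crank '[[0,0,0,0,6.5],[0,0,0,0,7.5],[0,0,0,0,7.5],[0,0,0,0,7.5]]';  python3 -m crank '[[0,0,-2,0,7.5],[0,0,-5,0,7.5],[0,0,-9,0,7.5],[0,0,-14,0,8],[0,0,-19,0,8.5],[0,0,-19,0,8.5]]'
```

```text
time: 19.2
tool_pos: [645.5, 75.7, -2.6]
tcp_rot: [180.0, 0.0, -11.2]
ft_force: [-0.5, -0.3, -3.6]
finger_gap: 58.4
grip_force: 97.8
time: 19.6
tool_pos: [646.3, 75.8, -1.5]
tcp_rot: [-180.0, -0.1, -11.2]
ft_force: [0.1, -0.0, -0.7]
finger_gap: 75.4
grip_force: 0.0
time: 20.2
tool_pos: [650.7, 76.0, 198.7]
tcp_rot: [-179.8, -0.9, -11.2]
ft_force: [0.9, 0.0, 0.5]
finger_gap: 85.2
grip_force: 0.0
```

```bash
cat >> h.py <<'E'
def plate(n,I,box,zt):
    """bright grey 60 mm square on plane zt: contour -> ray cast -> minAreaRect"""
    u0,v0,u1,v1=box; S=cv2.cvtColor(I,cv2.COLOR_RGB2HSV)[v0:v1,u0:u1]
    m=((S[...,1]<38)&(S[...,2]>90)).astype(np.uint8)
    m=cv2.morphologyEx(m,cv2.MORPH_OPEN,np.ones((2,2)))
    cs,_=cv2.findContours(m,cv2.RETR_EXTERNAL,cv2.CHAIN_APPROX_NONE); c=max(cs,key=cv2.contourArea).reshape(-1,2)
    q=np.array([ray(n,u+u0,v+v0,zt)[:2] for u,v in c],np.float32); return cv2.minAreaRect(q)
E
python3 - <<'E'
from h import *
r=look("7")
plan(462,158,120,-11)
for n,(I,P) in r.items():
    u,v=map(int,proj(n,(462,158,8))); print(n,plate(n,I,(u-22,v-22,u+22,v+22),8))
    S=cv2.cvtColor(I,cv2.COLOR_RGB2HSV)
    m=(abs(P[...,0]-462)<55)&(abs(P[...,1]-158)<55); 
    print(rect(P,I,(405,520,100,215),(5,16),S[...,1]<45), S[v-8:v+9:4,u-12:u+13:4,1].tolist())
    print("nest",tryrect(P,I,(612,678,42,108),(25,45)),"head",tryrect(P,I,(380,520,20,115),(20,80)))
E
```

```text
rows [-19.81  -4.44   6.97] -0.004 | t 20.3 pose [647.3  75.8 190.6] [-179.9   -0.3  -11.2] gap 85.2 F [ 0.5  0.1 -1.3] q6 103
top ((460.84320068359375, 163.49725341796875), (84.07571411132812, 63.38313293457031), 80.75869750976562)
{'c': array([462.5, 158.8]), 'mean': array([462.3, 157.3,   8.9]), 'wh': array([64.4, 62.4]), 'a': 77.6, 'n': 353, 'zmed': 8.7} [[43, 18, 8, 11, 18, 11, 7], [38, 11, 12, 29, 9, 11, 6], [37, 10, 8, 45, 51, 12, 12], [34, 14, 9, 44, 37, 9, 28], [41, 14, 11, 9, 12, 12, 44]]
nest {'c': array([645.4,  86.6]), 'mean': array([645.4,  86.4,  36.4]), 'wh': array([41.1, 64.4]), 'a': 89.8, 'n': 246, 'zmed': 36.6} head {'c': array([446.8,  66.2]), 'mean': array([443.4,  73.8,  47. ]), 'wh': array([60., 58.]), 'a': 12.6, 'n': 395, 'zmed': 47.7}
side ((476.68115234375, 181.82896423339844), (123.7603759765625, 84.88304138183594), 81.16963958740234)
{'c': array([459.5, 158.7]), 'mean': array([462.6, 157.2,   9.2]), 'wh': array([68.4, 73.8]), 'a': 72.4, 'n': 291, 'zmed': 9.0} [[38, 39, 29, 9, 30, 33, 33], [36, 40, 6, 6, 5, 10, 31], [39, 14, 5, 42, 39, 7, 14], [35, 9, 7, 31, 22, 8, 43], [42, 39, 17, 6, 7, 32, 45]]
nest {'c': array([645.1,  74.1]), 'mean': array([642.8,  77.2,  36.6]), 'wh': array([65.7, 64.2]), 'a': 88.2, 'n': 355, 'zmed': 37.2} head {'c': array([446.4,  65.3]), 'mean': array([451. ,  58.8,  46.6]), 'wh': array([60.6, 62. ]), 'a': 12.2, 'n': 428, 'zmed': 47.4}
```

```bash
python3 -m crank '[[-3,-0.7,0,0,7.2],[-8,-1.8,0,0,7.2],[-13,-2.9,0,0,7.2],[-17,-3.8,0,0,7.2],[-19.8,-4.4,0,0,7.2],[-19.8,-4.4,3,0,7.2],[-19.8,-4.4,7,0,7.2],[-19.8,-4.4,11,0,7.2],[-19.8,-4.4,15,0,7.2],[-19.8,-4.4,18,0,7.2],[-19.8,-4.4,19.5,0,7.2],[-19.8,-4.4,20,0,7.2],[-19.8,-4.4,20,0,7.2],[-19.8,-4.4,20,0,7.2]]' 80; python3 -c "
from h import *
plan(462.4,157.4,-15,-10.8)"
```

```text
time: 21.7
tool_pos: [460.4, 157.6, -11.8]
tcp_rot: [-180.0, -0.0, -11.2]
ft_force: [0.5, 0.0, 0.4]
finger_gap: 71.9
grip_force: 0.0
rows [ 0.2  -0.02  0.32] -0.008 | t 21.7 pose [460.4 157.6 -11.8] [-180.    -0.   -11.2] gap 71.9 F [0.5 0.  0.4] q6 114
```

```bash
python3 -m crank '[[0.2,0,0.5,0,7],[0.2,0,0.5,0,7]]' ; python3 -m crank '[[0,0,0.3,0,7],[0,0,0.3,0,7]]';python3 -m crank '[[0,0,0.3,0,7],[0,0,0.3,0,7]]'
```

```text
time: 21.9
tool_pos: [462.8, 157.2, -16.8]
tcp_rot: [-180.0, -0.1, -11.2]
ft_force: [-0.4, -0.2, 0.6]
finger_gap: 69.9
grip_force: 0.0
time: 22.1
tool_pos: [462.8, 157.2, -19.8]
tcp_rot: [-180.0, -0.1, -11.2]
ft_force: [1.0, 0.7, 1.7]
finger_gap: 70.1
grip_force: 1.0
time: 22.3
tool_pos: [462.9, 157.3, -20.0]
tcp_rot: [180.0, -0.0, -11.2]
ft_force: [-16.7, -5.0, 39.3]
finger_gap: 70.2
grip_force: 20.0
```

```bash
python3 -m crank '[[0,0,-0.6,0,7],[0,0,-0.6,0,7],[0,0,-0.6,0,6.2],[0,0,-0.6,0,5.5],[0,0,-0.6,0,5.5],[0,0,-0.6,0,5.5],[0,0,-0.6,0,5.5],[0,0,-0.6,0,5.5]]' 70
```

```text
time: 23.1
tool_pos: [462.7, 157.2, -16.5]
tcp_rot: [-180.0, -0.1, -11.2]
ft_force: [-3.0, -1.3, 12.7]
finger_gap: 57.7
grip_force: 82.1
```

```bash
python3 -m crank '[[0,0,-0.5,0,5.5],[0,0,-1.5,0,5.5],[0,0,-4,0,5.5],[0,0,-7,0,5.5],[0,0,-10,0,5.5],[0,0,-13,0,5.5],[1,0.2,-15,0,5.5],[3,0.7,-15,0,5.5],[5.5,1.3,-15,0,5.5],[8,1.8,-15,0,5.5],[10.5,2.4,-15,0,5.5],[13,3,-15,0,5.5],[15.5,3.6,-15,0,5.5],[17.5,4,-15,0,5.5],[18.9,4.3,-15,0,5.5],[19.47,4.48,-15,0,5.5],[19.47,4.48,-15,0,5.5],[19.47,4.48,-15,0,5.5]]' 70; python3 - <<'E'
from h import *
plan(645,75.5,60,-11.25)
I,D=snapshot("side");P=cloud("side",D)
m=(abs(P[...,0]-645)<60)&(abs(P[...,1]-75)<60)&(P[...,2]>120)&(P[...,2]<185); Q=P[m]
for z in range(136,185,8):
    q=Q[(Q[:,2]>=z)&(Q[:,2]<z+8)]
    if len(q): print(z,len(q),q.min(0).round(),q.max(0).round())
E
```

```text
time: 24.9
tool_pos: [643.5, 75.5, 132.4]
tcp_rot: [180.0, 0.1, -11.2]
ft_force: [-0.8, -0.4, -2.1]
finger_gap: 57.7
grip_force: 75.1
rows [ 0.15 -0.03  7.24] 0.0 | t 24.9 pose [643.5  75.5 132.4] [ 1.80e+02  1.00e-01 -1.12e+01] gap 57.7 F [-0.8 -0.4 -2.1] q6 103
144 7 [638.  42. 148.] [674.  98. 152.]
152 172 [611.  39. 152.] [677. 107. 160.]
160 40 [632.  34. 160.] [670. 106. 167.]
168 6 [643.  37. 169.] [661. 104. 175.]
176 5 [643.  39. 177.] [659. 102. 182.]
```

```bash
python3 -m crank '[[0.12,-0.02,1,0,5.5],[0.12,-0.02,3,0,5.5],[0.12,-0.02,5,0,5.5],[0.12,-0.02,6.5,0,5.5],[0.12,-0.02,7.2,0,5.5],[0.12,-0.02,7.6,0,5.5],[0.12,-0.02,8,0,5.5],[0.12,-0.02,8.4,0,5.5],[0.12,-0.02,8.8,0,5.5],[0.12,-0.02,8.8,0,5.5]]' 70; python3 -m crank '[[0,0,0.5,0,5.5],[0,0,1,0,5.5],[0,0,1.5,0,5.5],[0,0,2,0,5.5],[0,0,2.3,0,5.5],[0,0,2.3,0,5.5]]'
```

```text
time: 25.95
tool_pos: [645.3, 75.1, 44.3]
tcp_rot: [180.0, 0.0, -11.2]
ft_force: [-0.3, -0.6, -2.0]
finger_gap: 57.4
grip_force: 75.1
time: 26.55
tool_pos: [644.9, 75.1, 20.8]
tcp_rot: [180.0, 0.1, -11.2]
ft_force: [-0.0, 0.4, -1.2]
finger_gap: 57.8
grip_force: 75.1
```

```bash
python3 -m crank '[[0,0,0,0,6.5],[0,0,0,0,7.5],[0,0,0,0,7.5],[0,0,0,0,7.5],[0,0,-2,0,7.5],[0,0,-5,0,7.5],[0,0,-9,0,7.5],[0,0,-13,0,8],[0,0,-17,0,8.5],[0,0,-18,0,8.5],[0,0,-18,0,8.5]]' 70; python3 - <<'E'
from h import *
r=look("8")
for n,(I,P) in r.items():
    print(n,"nest",tryrect(P,I,(612,678,42,108),(30,60)),"head",tryrect(P,I,(380,520,0,140),(20,80)),"fork",tryrect(P,I,(380,520,0,140),(54,80)), "bar",tryrect(P,I,(500,720,-165,-80),(8,45)))
plan(446.7,65.5,100,12.6)
a=cv2.imread('pics/top8.png')[205:275,355:425]; b=cv2.imread('pics/side8.png')[225:285,230:290]; c=cv2.imread('pics/side8.png')[230:320,285:375]
cv2.imwrite('pics/z8.png',np.hstack([cv2.resize(i,(260,400),interpolation=2) if 0 else cv2.resize(i,(260,260),interpolation=2) for i in(a,b,c)]))
E
```

```text
time: 27.65
tool_pos: [647.2, 75.3, 205.1]
tcp_rot: [-179.9, -0.3, -11.2]
ft_force: [-0.1, 0.7, 0.2]
finger_gap: 85.1
grip_force: 0.0
top nest {'c': array([645.4,  85.1]), 'mean': array([645.3,  86.5,  43.8]), 'wh': array([44.4, 63.2]), 'a': 88.8, 'n': 278, 'zmed': 44.3} head {'c': array([441.5,  62.1]), 'mean': array([437.5,  69.3,  47. ]), 'wh': array([59.8, 58.5]), 'a': 12.0, 'n': 395, 'zmed': 47.4} fork {'c': array([430.5,  63.6]), 'mean': array([428.5,  64.2,  62.9]), 'wh': array([37.8, 13.8]), 'a': 78.1, 'n': 59, 'zmed': 63.6} bar {'c': array([ 569.8, -119.4]), 'mean': array([ 567.4, -119.5,   13.6]), 'wh': array([53.9,  6.8]), 'a': 1.7, 'n': 46, 'zmed': 12.6}
side nest {'c': array([644.8,  74.1]), 'mean': array([643.5,  76.5,  44.5]), 'wh': array([66.2, 64.4]), 'a': 87.8, 'n': 390, 'zmed': 45.1} head {'c': array([441. ,  61.2]), 'mean': array([446. ,  54.5,  47.2]), 'wh': array([61.1, 61.5]), 'a': 11.2, 'n': 430, 'zmed': 48.3} fork {'c': array([430.3,  64.3]), 'mean': array([429.3,  63.7,  61.9]), 'wh': array([38.5, 15.7]), 'a': 79.6, 'n': 69, 'zmed': 62.7} bar {'c': array([ 609. , -125.6]), 'mean': array([ 611.7, -126.3,   18.1]), 'wh': array([ 17.5, 200.6]), 'a': 89.3, 'n': 504, 'zmed': 15.9}
rows [-19.24   4.8   10.06] -0.416 | t 27.8 pose [644.9  75.1 200.3] [ 1.80e+02  1.00e-01 -1.12e+01] gap 84.8 F [-0.9 -0.6 -0.7] q6 103
```

View pics/z8.png

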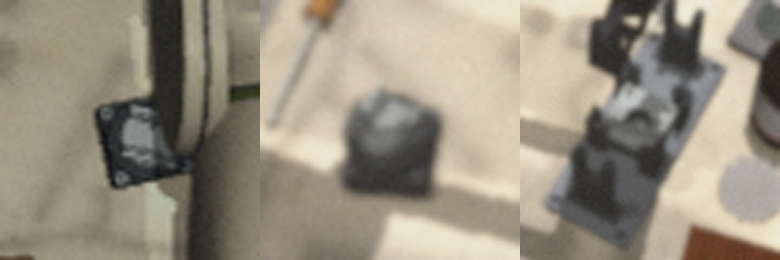

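The head has been knocked to about (441,62), and the spacer is seated on the base at z 44. I'll go for the head.

```bash
python3 -m crank '[[-3,0.8,0,-0.08,8.5],[-8,2.1,0,-0.18,8.5],[-13,3.4,0,-0.28,8.5],[-17,4.5,0,-0.4,8.5],[-19.7,5.27,0,-0.4,8.5],[-19.7,5.27,0,-0.4,8.5],[-19.7,5.27,3,-0.4,8.5],[-19.7,5.27,6,-0.4,8.5],[-19.7,5.27,9,-0.4,8.5],[-19.7,5.27,9,-0.4,8.5],[-19.7,5.27,9,-0.4,8.5]]' 80; python3 - <<'E'
from h import *
plan(441.2,61.6,-15,11.6)
r=look("9")
for n,(I,P) in r.items(): print(n,tryrect(P,I,(380,520,0,140),(20,70)))
E
```

```text
time: 28.85
tool_pos: [441.0, 61.8, 110.6]
tcp_rot: [-180.0, 0.2, 11.7]
ft_force: [-0.6, -0.3, 1.3]
finger_gap: 85.2
grip_force: 0.0
rows [ 0.05  0.04 12.56] 0.001 | t 28.9 pose [441.   61.8 110.6] [-180.     0.2   11.7] gap 85.2 F [-0.6 -0.3  1.3] q6 80
top {'c': array([417.9,  77.7]), 'mean': array([417. ,  77.9,  36.7]), 'wh': array([19.7, 16.4]), 'a': 9.1, 'n': 50, 'zmed': 33.5}
side {'c': array([441.6,  61. ]), 'mean': array([448.5,  54.1,  45.3]), 'wh': array([60.1, 60.5]), 'a': 11.6, 'n': 386, 'zmed': 47.2}
```

```bash
python3 -m crank '[[0.05,0,3,0,8.5],[0.05,0,6,0,8.5],[0.05,0,9,0,8.5],[0.05,0,11,0,8.5],[0.05,0,12,0,8.5],[0.05,0,12.5,0,8.5],[0.05,0,12.5,0,8.5],[0.05,0,12.5,0,7],[0.05,0,12.5,0,5.5],[0.05,0,12.5,0,5.5],[0.05,0,12.5,0,5.5],[0.05,0,12.5,0,5.5],[0.05,0,12.5,0,5.5],[0.05,0,12.5,0,5.5]]' 100
```

```text
time: 30.35
tool_pos: [444.0, 62.1, -11.6]
tcp_rot: [180.0, -0.2, 11.7]
ft_force: [-0.5, 0.1, 6.6]
finger_gap: 58.5
grip_force: 108.5
```

```bash
python3 -m crank '[[0,0,-0.5,0,5.5],[0,0,-1.5,0,5.5],[0,0,-4,0,5.5],[0,0,-7,0,5.5],[0,0,-10,0,5.5],[0,0,-13,0,5.5],[1,0.14,-15,0.03,5.5],[3,0.43,-15,0.07,5.5],[5.5,0.8,-15,0.12,5.5],[8,1.1,-15,0.17,5.5],[10.5,1.5,-15,0.22,5.5],[13,1.8,-15,0.27,5.5],[15.5,2.2,-15,0.32,5.5],[17.5,2.5,-15,0.36,5.5],[19.2,2.7,-15,0.39,5.5],[20.15,2.86,-15,0.4,5.5],[20.15,2.86,-15,0.4,5.5],[20.15,2.86,-15,0.4,5.5]]' 100; python3 - <<'E'
from h import *
plan(647.1,75,60,-11.25)
r=look("10")
for n,(I,P) in r.items():
    for z in ((142,150),(150,158),(158,166),(166,174),(174,182)): 
        m=(abs(P[...,0]-645)<50)&(abs(P[...,1]-75)<50)&(P[...,2]>z[0])&(P[...,2]<z[1]); Q=P[m]
        if len(Q): print(n,z,len(Q),Q.min(0).round(),Q.max(0).round())
E
```

```text
time: 32.15
tool_pos: [644.8, 74.7, 136.3]
tcp_rot: [180.0, 0.1, -11.2]
ft_force: [-0.5, -0.1, -8.0]
finger_gap: 58.2
grip_force: 109.4
rows [ 0.24 -0.07  7.63] 0.0 | t 32.1 pose [644.8  74.7 136.3] [ 1.80e+02  1.00e-01 -1.12e+01] gap 58.2 F [-0.5 -0.1 -8. ] q6 103
top (142, 150) 1 [618.  97. 149.] [618.  97. 149.]
top (150, 158) 6 [617.  95. 153.] [644. 110. 158.]
top (158, 166) 13 [615.  34. 159.] [647. 117. 166.]
top (166, 174) 15 [616.  43. 166.] [648. 117. 174.]
top (174, 182) 36 [617.  96. 174.] [642. 110. 182.]
side (150, 158) 14 [646.  39. 151.] [676.  95. 157.]
side (158, 166) 21 [646.  39. 158.] [676.  93. 166.]
side (166, 174) 26 [642.  32. 166.] [676. 110. 174.]
side (174, 182) 67 [610.  36. 174.] [676.  99. 182.]
```

```bash
python3 -m crank '[[0.1,-0.03,1,0,5.5],[0.22,-0.06,3,0,5.5],[0.22,-0.06,5,0,5.5],[0.22,-0.06,6.5,0,5.5],[0.22,-0.06,7.3,0,5.5],[0.22,-0.06,7.7,0,5.5],[0.22,-0.06,8.1,0,5.5],[0.22,-0.06,8.5,0,5.5],[0.22,-0.06,8.9,0,5.5],[0.22,-0.06,8.9,0,5.5]]' 100; python3 -m crank '[[0,0,0.4,0,5.5],[0,0,0.8,0,5.5],[0,0,1.2,0,5.5],[0,0,1.4,0,5.5],[0,0,1.4,0,5.5]]'
```

```text
time: 33.25
tool_pos: [647.7, 74.9, 47.3]
tcp_rot: [180.0, 0.0, -11.2]
ft_force: [0.2, 0.1, -6.4]
finger_gap: 58.5
grip_force: 109.7
time: 33.75
tool_pos: [647.4, 74.9, 33.0]
tcp_rot: [180.0, 0.1, -11.2]
ft_force: [-0.2, -0.0, -6.2]
finger_gap: 58.7
grip_force: 109.7
```

```bash
python3 -m crank '[[0,0,0.1,0,6.5],[0,0,0.1,0,7.5],[0,0,0.1,0,7.5],[0,0,0.1,0,7.5],[0,0,-2,0,7.5],[0,0,-5,0,7.5],[0,0,-9,0,7.5],[0,0,-13,0,8],[0,0,-17,0,6],[-3,0,-18,0,6],[-7,0,-18,0,6],[-12,0,-18,0,6],[-16,0,-18,0,6],[-16,0,-18,0,6],[-16,0,-18,0,6]]' 70; python3 - <<'E'
from h import *
r=look("11")
for n,(I,P) in r.items():
    print(n,"hous",tryrect(P,I,(600,690,30,120),(65,100)),"fork",tryrect(P,I,(610,680,40,110),(98,120)),"slotfloor",tryrect(P,I,(610,680,40,110),(86,98)))
    m=(abs(P[...,0]-645)<35)&(abs(P[...,1]-75)<35)&(P[...,2]>101)&(P[...,2]<120)
    k,l,s,c=cv2.connectedComponentsWithStats(m.astype(np.uint8))
    for j in range(1,k):
        if s[j,4]>15: Q=P[l==j]; print(s[j,4],Q.mean(0).round(1),cv2.minAreaRect(Q[:,:2].astype(np.float32)))
plan(645,75.3,100,-11.25)
a=cv2.imread('pics/top11.png')[135:205,335:435]; c=cv2.imread('pics/side11.png')[225:315,280:380]
cv2.imwrite('pics/z11.png',np.hstack([cv2.resize(i,(400,360),interpolation=2) for i in(a,c)]))
E
```

```text
time: 35.25
tool_pos: [490.8, 106.3, 214.5]
tcp_rot: [-180.0, -0.1, -11.2]
ft_force: [0.6, 0.2, -0.4]
finger_gap: 59.8
grip_force: 0.0
top hous {'c': array([662.1,  76.6]), 'mean': array([658.7,  85.2,  86.9]), 'wh': array([67.8, 51. ]), 'a': 84.1, 'n': 215, 'zmed': 90.9} fork {'c': array([656.6,  66.7]), 'mean': array([656.1,  66.7, 106.7]), 'wh': array([36.9, 12.3]), 'a': 48.8, 'n': 65, 'zmed': 106.6} slotfloor {'c': array([654.3,  74.4]), 'mean': array([651. ,  79.8,  93. ]), 'wh': array([60.3, 34.4]), 'a': 85.7, 'n': 133, 'zmed': 93.4}
62 [656.3  66.7 107.1] ((656.6475219726562, 66.69363403320312), (36.92964172363281, 12.314352035522461), 48.78913116455078)
32 [638.1  89.7 108.1] ((637.8014526367188, 88.64380645751953), (24.3343563079834, 8.986562728881836), 53.12568664550781)
side hous {'c': array([644.5,  75.4]), 'mean': array([649.6,  64.3,  83.1]), 'wh': array([80.2, 78.8]), 'a': 78.8, 'n': 469, 'zmed': 84.1} fork {'c': array([634.9,  81.8]), 'mean': array([633.3,  81.4, 106.6]), 'wh': array([36.8, 13.3]), 'a': 52.5, 'n': 63, 'zmed': 108.0} slotfloor {'c': array([648.3,  71.3]), 'mean': array([647.8,  69.4,  92.2]), 'wh': array([59.1, 50. ]), 'a': 41.4, 'n': 202, 'zmed': 91.9}
52 [633.6  82.9 108.1] ((633.3465576171875, 82.94200134277344), (36.726341247558594, 9.798930168151855), 54.51863098144531)
49 [656.8  65.8 107.9] ((656.2769775390625, 66.89537811279297), (38.5876579284668, 9.77174186706543), 58.29849624633789)
rows [15.57  0.03 11.49] -0.0 | t 35.4 pose [492.1 106.  214.6] [-1.80e+02 -1.00e-01 -1.13e+01] gap 59.9 F [ 1.  -0.2 -0.1] q6 108
```

View pics/z11.png

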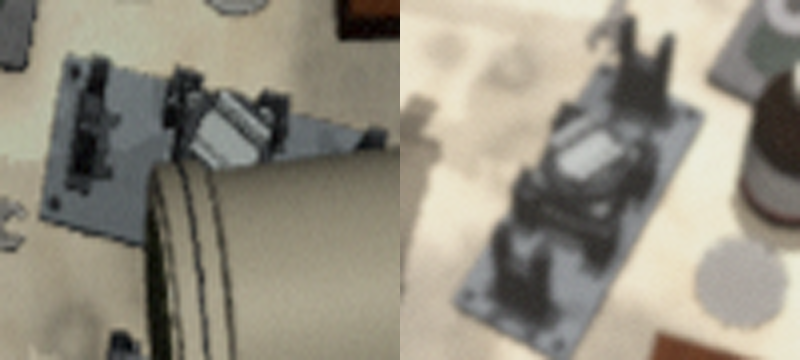

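```bash
python3 -m crank '[[3,0,0,-0.14,6],[7,0,0,-0.28,6],[11,0,0,-0.42,6],[14,0,0,-0.56,6],[15.57,0.05,0,-0.7,6],[15.57,0.05,0,-0.84,6],[15.57,0.05,0,-0.98,6],[15.57,0.05,0,-1.1,6],[15.57,0.05,2,-1.15,6],[15.57,0.05,5,-1.15,6],[15.57,0.05,8,-1.15,6],[15.57,0.05,10,-1.15,6],[15.57,0.05,10,-1.15,6],[15.57,0.05,10,-1.15,6]]' 40; python3 -c "
from h import *
plan(645,75,80,54.6)"
```

```text
time: 36.75
tool_pos: [644.2, 74.9, 113.5]
tcp_rot: [-180.0, 0.0, 54.6]
ft_force: [-0.2, -0.5, 0.2]
finger_gap: 59.7
grip_force: 0.0
rows [0.06 0.06 3.35] 0.0 | t 36.8 pose [644.2  74.9 113.5] [-180.     0.    54.6] gap 59.7 F [-0.2 -0.5  0.2] q6 37
```

```bash
python3 -m crank '[[0.06,0.05,1.5,0,6],[0.06,0.05,2.8,0,6],[0.06,0.05,3.3,0,6],[0.06,0.05,3.3,0,6],[0.06,0.05,3.3,0,4.5],[0.06,0.05,3.3,0,3.2],[0.06,0.05,3.3,0,3.2],[0.06,0.05,3.3,0,3.2],[0.06,0.05,3.3,0,3.2],[0.06,0.05,3.3,0,3.2]]' 40; python3 -m crank '[[0,0,0,-0.05,3.2],[0,0,0,-0.12,3.2],[0,0,0,-0.2,3.2],[0,0,0,-0.28,3.2],[0,0,0,-0.36,3.2],[0,0,0,-0.42,3.2],[0,0,0,-0.42,3.2],[0,0,0,-0.42,3.2]]'
```

```text
time: 37.75
tool_pos: [645.1, 75.5, 81.9]
tcp_rot: [179.9, -0.1, 54.6]
ft_force: [0.2, -0.7, 6.1]
finger_gap: 35.9
grip_force: 53.9
time: 38.55
tool_pos: [645.1, 75.5, 81.9]
tcp_rot: [179.9, -0.0, 78.7]
ft_force: [0.7, -0.7, 5.8]
finger_gap: 36.0
grip_force: 54.0
```

```bash
python3 -m crank '[[0,0,0,0,5],[0,0,0,0,5],[0,0,0,0,5],[0,0,-4,0,5],[0,0,-8,0,5],[0,0,-12,0,5],[-2,0.05,-12,0.1,5],[-6,0.13,-12,0.24,5],[-11,0.25,-12,0.38,5],[-16,0.35,-12,0.52,5],[-20.4,0.45,-12,0.66,5],[-20.4,0.45,-12,0.8,5],[-20.4,0.45,-12,0.94,5],[-20.4,0.45,-12,1.08,5],[-20.4,0.45,-12,1.22,5],[-20.4,0.45,-12,1.36,5],[-20.4,0.45,-12,1.374,5],[-20.4,0.45,-12,1.374,5],[-20.4,0.45,-12,1.374,5]]' 70; python3 - <<'E'
from h import *
r=look("12")
for n,(I,P) in r.items():
    m=(abs(P[...,0]-645)<35)&(abs(P[...,1]-75)<35)&(P[...,2]>102)&(P[...,2]<120)
    k,l,s,c=cv2.connectedComponentsWithStats(m.astype(np.uint8))
    for j in range(1,k):
        if s[j,4]>15: Q=P[l==j]; print(n,s[j,4],Q.mean(0).round(1),cv2.minAreaRect(Q[:,:2].astype(np.float32)))
    print("bar",tryrect(P,I,(490,730,-165,-80),(8,45)),"grip",tryrect(P,I,(490,730,-165,-80),(24,45)))
plan(609.5,-125.7,-4,-0.4)
E
```

```text
time: 40.45
tool_pos: [608.7, -125.4, 200.5]
tcp_rot: [-180.0, 0.0, 0.2]
ft_force: [0.3, 0.7, -0.5]
finger_gap: 49.9
grip_force: 0.0
top 53 [659.5  71.7 108.2] ((659.2540893554688, 71.5701675415039), (37.55042266845703, 9.833663940429688), 80.92384338378906)
top 51 [631.3  77.7 108.7] ((632.7420654296875, 78.25808715820312), (37.76622772216797, 12.622785568237305), 84.08275604248047)
bar {'c': array([ 610. , -126.9]), 'mean': array([ 608.1, -125.4,   17.6]), 'wh': array([ 20.2, 199.8]), 'a': 89.8, 'n': 472, 'zmed': 15.5} grip {'c': array([ 609. , -125.4]), 'mean': array([ 609. , -125.5,   30.6]), 'wh': array([17.5, 36.1]), 'a': 88.9, 'n': 87, 'zmed': 30.8}
side 50 [631.5  77.2 108.4] ((631.4631958007812, 77.4922103881836), (37.86943435668945, 8.970308303833008), 78.05762481689453)
side 46 [659.1  70.9 108.8] ((658.8507080078125, 72.29226684570312), (38.33354949951172, 9.375842094421387), 81.38199615478516)
bar {'c': array([ 609.6, -125.7]), 'mean': array([ 612.7, -126.4,   18.2]), 'wh': array([ 17.3, 199.5]), 'a': 89.7, 'n': 494, 'zmed': 16.0} grip {'c': array([ 609.8, -125.6]), 'mean': array([ 610.2, -125.9,   30.9]), 'wh': array([37.1, 16.4]), 'a': 1.4, 'n': 93, 'zmed': 31.2}
rows [ 0.08  0.03 20.46] 0.009 | t 40.5 pose [ 608.8 -125.4  200.6] [-1.8e+02  0.0e+00  1.0e-01] gap 49.9 F [-1.  -0.1 -0.4] q6 74
```

```bash
python3 -m crank '[[0.08,0.03,4,0,5],[0.08,0.03,8,0,5],[0.08,0.03,12,0,5],[0.08,0.03,16,0,5],[0.08,0.03,18.5,0,5],[0.08,0.03,20,0,5],[0.08,0.03,20.5,0,5],[0.08,0.03,20.5,0,5],[0.08,0.03,20.5,0,3],[0.08,0.03,20.5,0,1],[0.08,0.03,20.5,0,1],[0.08,0.03,20.5,0,1],[0.08,0.03,20.5,0,1],[0.08,0.03,20.5,0,1]]' 90
```

```text
time: 41.95
tool_pos: [611.2, -126.2, -2.1]
tcp_rot: [179.9, -0.2, -0.0]
ft_force: [-2.2, -0.3, 6.4]
finger_gap: 14.3
grip_force: 89.3
```

```bash
python3 -m crank '[[0,0,-0.5,0,1],[0,0,-1.5,0,1],[0,0,-4,0,1],[0,0,-7,0,1],[0,0,-10,0,1],[0,0,-13,0,1],[0,0,-16,-0.05,1],[0,0,-16.8,-0.15,1],[0,0,-16.8,-0.27,1],[0,0,-16.8,-0.4,1],[0,0,-16.8,-0.53,1],[0,0,-16.8,-0.66,1],[0,0,-16.8,-0.79,1],[0,0,-16.8,-0.92,1],[0,0,-16.8,-1.05,1],[0,0,-16.8,-1.18,1],[0,0,-16.8,-1.29,1],[0,0,-16.8,-1.35,1],[0,0,-16.8,-1.374,1],[0,0,-16.8,-1.374,1]]' 90;python3 -c "
from h import *
plan(645.1,76.8,165,78.75)"
```

```text
time: 43.95
tool_pos: [609.4, -125.7, 163.9]
tcp_rot: [-180.0, -0.0, 78.7]
ft_force: [-0.2, 0.2, -3.1]
finger_gap: 14.1
grip_force: 88.1
rows [20.56 -0.48 -0.11] -0.001 | t 44.0 pose [ 609.4 -125.7  163.9] [-180.    -0.    78.7] gap 14.1 F [-0.2  0.2 -3.1] q6 -5
```

```bash
python3 -m crank '[[1,0,0,0,1],[3,-0.07,0,0,1],[5.5,-0.13,0,0,1],[8,-0.19,0,0,1],[10.5,-0.25,0,0,1],[13,-0.3,0,0,1],[15.5,-0.36,0,0,1],[18,-0.42,0,0,1],[19.6,-0.46,0,0,1],[20.4,-0.48,0,0,1],[20.56,-0.48,0,0,1],[20.56,-0.48,0,0,1],[20.56,-0.48,0,0,1]]' 90;python3 - <<'E'
from h import *
plan(645.1,76.8,93,78.75)
r=look("13")
I,P=r["side"]
m=(P[...,2]>165)&(P[...,2]<205)&(abs(P[...,0]-645)<60)&(abs(P[...,1]-75)<130);Q=P[m]
for y in range(-40,190,20):
    q=Q[(Q[:,1]>=y)&(Q[:,1]<y+20)]
    if len(q)>3: print(y,len(q),q.mean(0).round(1),q.min(0).round(),q.max(0).round())
E
```

```text
time: 45.25
tool_pos: [645.1, 75.7, 163.7]
tcp_rot: [-180.0, 0.0, 78.6]
ft_force: [-0.6, -0.5, -3.9]
finger_gap: 13.6
grip_force: 88.1
rows [ 0.11 -0.02  7.07] -0.002 | t 45.2 pose [645.1  75.7 163.7] [-180.     0.    78.6] gap 13.6 F [-0.6 -0.5 -3.9] q6 14
-40 23 [626.3 -22.3 177.6] [617. -25. 168.] [634. -20. 184.]
-20 54 [628.7  -9.9 180.7] [619. -20. 168.] [637.  -1. 185.]
0 55 [632.6   9.9 180.8] [622.   0. 169.] [642.  19. 186.]
20 52 [636.8  30.1 180.3] [626.  20. 166.] [645.  40. 185.]
40 71 [641.4  51.9 184.7] [631.  40. 168.] [650.  60. 200.]
60 74 [646.   67.7 194.7] [626.  60. 168.] [666.  79. 205.]
80 6 [641.7  84.  198.8] [640.  80. 196.] [646.  89. 202.]
140 6 [668.6 156.6 177.9] [667. 154. 172.] [670. 160. 181.]
160 10 [669.4 166.1 178.5] [666. 161. 167.] [672. 172. 183.]
```

```bash
python3 -m crank '[[0.11,0,0.7,0,1],[0.11,0,2,0,1],[0.11,0,3.2,0,1],[0.11,0,3.8,0,1],[0.11,0,4.2,0,1],[0.11,0,4.6,0,1],[0.11,0,5,0,1],[0.11,0,5,0,1]]' 90; python3 -m crank '[[0,0,0.3,0,1],[0,0,0.6,0,1],[0,0,0.9,0,1],[0,0,1.2,0,1],[0,0,1.2,0,1]]'
```

```text
time: 46.15
tool_pos: [645.1, 77.9, 113.2]
tcp_rot: [-180.0, 0.0, 78.7]
ft_force: [-0.3, -0.3, -3.4]
finger_gap: 14.3
grip_force: 88.1
time: 46.65
tool_pos: [644.9, 77.8, 100.9]
tcp_rot: [-179.9, 0.0, 78.7]
ft_force: [-0.4, -0.1, -2.6]
finger_gap: 13.9
grip_force: 88.1
```

```bash
python3 -m crank '[[-0.1,0,0.2,0,1],[-0.1,0,0.4,0,1],[-0.1,0,0.6,0,1],[-0.1,0,0.75,0,1],[-0.1,0,0.75,0,1]]' 90; python3 -m crank '[[0,0,0.1,0,1],[0,0,0.1,0,1]]'
```

```text
time: 47.15
tool_pos: [645.7, 76.8, 96.5]
tcp_rot: [179.9, -0.0, 78.7]
ft_force: [-5.9, -0.0, 9.7]
finger_gap: 14.1
grip_force: 95.5
time: 47.35
tool_pos: [646.0, 76.8, 96.4]
tcp_rot: [179.9, -0.0, 78.7]
ft_force: [-8.7, -0.9, 14.7]
finger_gap: 14.0
grip_force: 98.0
```

```bash
python3 -m crank '[[0,0,-0.3,0,1],[0,-0.12,-0.3,0,1],[0,-0.12,-0.3,0,1]]' 90; python3 -m crank '[[0,0,0.15,0,1],[0,0,0.3,0,1],[0,0,0.45,0,1],[0,0,0.45,0,1]]'
```

```text
time: 47.65
tool_pos: [644.5, 77.1, 96.7]
tcp_rot: [179.9, -0.0, 78.7]
ft_force: [0.3, -0.2, 1.1]
finger_gap: 14.2
grip_force: 91.0
time: 48.05
tool_pos: [645.3, 77.2, 96.2]
tcp_rot: [179.8, -0.0, 78.7]
ft_force: [-11.4, -1.1, 26.2]
finger_gap: 14.3
grip_force: 104.5
```

```bash
python3 -m crank '[[0,0,-0.4,0,1],[0,0,-0.4,0,3],[0,0,-0.4,0,4],[0,0,-0.4,0,4],[0,0,-3,0,4],[0,0,-7,0,4],[0,0,-11,0,6],[-4,1,-11,0,8.5],[-9,1.5,-11,0,8.5],[-14,2,-11,0,8.5],[-18,2,-11,0,8.5],[-18,2,-11,0,8.5]]' 70; python3 - <<'E'
from h import *
r=look("14")
for n,(I,P) in r.items():
    print(n,"bar",tryrect(P,I,(560,740,-60,210),(98,116)),"grip",tryrect(P,I,(600,700,30,120),(119,135)))
    m=(P[...,2]>100)&(P[...,2]<132)&(abs(P[...,0]-645-.199*(P[...,1]-75))<7)&(abs(P[...,1]-75)<115);Q=P[m]
    for y in range(-40,190,20):
        q=Q[(Q[:,1]>=y)&(Q[:,1]<y+20)]
        if len(q)>3: print(y,len(q),q.mean(0).round(1),q.min(0).round(),q.max(0).round())
plan(645,75,100,78.7)
c=cv2.imread('pics/side14.png')[220:320,270:390]; a=cv2.imread('pics/top14.png')[135:205,335:435]
cv2.imwrite('pics/z14.png',np.hstack([cv2.resize(i,(400,400),interpolation=2) for i in(a,c)]))
E
```

```text
time: 49.25
tool_pos: [627.2, -108.7, 201.0]
tcp_rot: [-180.0, 0.1, 78.4]
ft_force: [0.7, 1.1, 0.6]
finger_gap: 85.0
grip_force: 0.0
top bar {'c': array([644.5,  74.5]), 'mean': array([642.1,  72.5, 108.6]), 'wh': array([199.9,  38.3]), 'a': 78.3, 'n': 516, 'zmed': 109.1} grip {'c': array([645.1,  74.4]), 'mean': array([644.5,  74.8, 125. ]), 'wh': array([38.1, 17.3]), 'a': 80.8, 'n': 97, 'zmed': 125.3}
-40 9 [626.2 -21.9 109. ] [619. -25. 102.] [632. -20. 112.]
-20 37 [628.5  -9.7 109.9] [621. -20. 105.] [635.  -0. 114.]
0 44 [631.9  10.  109.6] [624.   0. 105.] [640.  20. 115.]
20 41 [636.   29.7 109.6] [628.  20. 106.] [644.  38. 114.]
40 40 [639.5  48.6 112.1] [631.  40. 103.] [647.  59. 129.]
60 48 [642.9  69.8 124.3] [636.  61. 107.] [652.  79. 131.]
80 44 [647.7  90.2 119.8] [639.  81. 105.] [655. 100. 129.]
100 38 [651.9 109.5 109.7] [645. 100. 103.] [659. 118. 113.]
120 44 [655.8 129.5 109. ] [647. 120. 104.] [664. 139. 115.]
140 42 [660.2 150.2 108.8] [652. 141. 102.] [667. 160. 114.]
160 22 [663.1 167.  109.4] [657. 162. 105.] [670. 173. 116.]
side bar {'c': array([645. , 
[... 275 characters left out ...]
30. -17. 107.] [636.  -1. 114.]
0 35 [633.   10.7 109.9] [626.   2. 101.] [639.  19. 117.]
20 40 [637.1  30.  109.5] [628.  20. 100.] [644.  39. 113.]
40 50 [641.   51.7 113.6] [633.  41. 101.] [649.  60. 128.]
60 40 [645.   69.5 123.6] [636.  60. 101.] [652.  79. 129.]
80 26 [647.6  87.8 124.9] [640.  81. 112.] [656. 100. 130.]
100 31 [652.5 110.7 110.8] [645. 101. 106.] [660. 119. 115.]
120 32 [656.2 129.8 110.1] [648. 120. 105.] [664. 140. 113.]
140 33 [660.1 150.2 110.5] [652. 140. 107.] [668. 159. 114.]
160 18 [662.9 167.2 110.6] [657. 161. 108.] [670. 173. 114.]
rows [17.89 -1.87 10.12] -0.002 | t 49.4 pose [ 628.  -104.2  201.1] [-180.    -0.    78.6] gap 85.0 F [-0.2  1.1  0.2] q6 -3
```

View pics/z14.png

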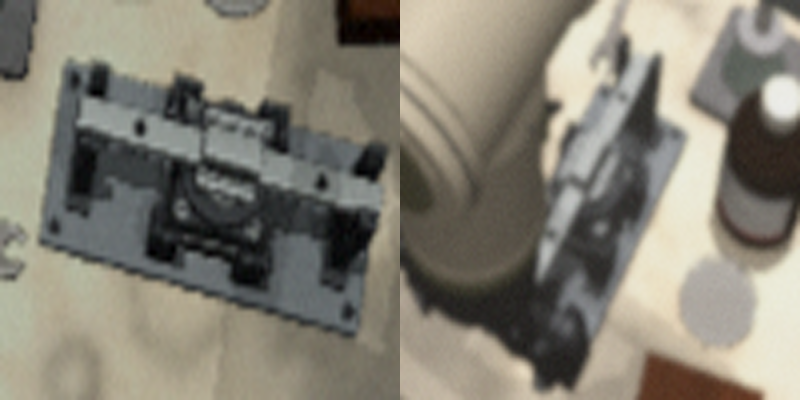

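```bash
python3 -m crank '[[3,-0.3,0,-0.12,7.5],[7,-0.7,0,-0.25,7.5],[11,-1.1,0,-0.38,7.5],[15,-1.5,0,-0.5,7.5],[17.9,-1.87,0,-0.62,7.5],[17.9,-1.87,0,-0.75,7.5],[17.9,-1.87,0,-0.8,7.5],[17.9,-1.87,0,-0.8,7.5],[17.9,-1.87,3,-0.8,7.5],[17.9,-1.87,3,-0.8,7.5],[17.9,-1.87,3,-0.8,7.5]]' 45;python3 -c "
from h import *
plan(644.9,75,61,124.5)"
```

```text
time: 50.45
tool_pos: [644.0, 76.4, 170.8]
tcp_rot: [-179.9, -0.1, 124.5]
ft_force: [0.1, -0.6, 0.6]
finger_gap: 75.1
grip_force: 0.0
rows [-0.18  0.02 10.98] 0.0 | t 50.5 pose [644.   76.4 170.8] [-1.799e+02 -1.000e-01  1.245e+02] gap 75.1 F [ 0.1 -0.6  0.6] q6 -32
```

```bash
python3 -m crank '[[-0.15,0,2,0,7.5],[-0.15,0,4,0,7.5],[-0.15,0,6,0,7.5],[-0.15,0,8,0,7.5],[-0.15,0,9.5,0,7.5],[-0.15,0,10.4,0,7.5],[-0.15,0,10.7,0,7.5],[-0.15,0,10.9,0,7.5],[-0.15,0,10.9,0,7.5]]' 45;python3 -c "
from h import *
plan(644.9,75,61,124.5)"
```

```text
time: 51.35
tool_pos: [646.5, 74.7, 63.5]
tcp_rot: [179.9, 0.0, 124.5]
ft_force: [0.5, -0.4, -0.0]
finger_gap: 74.5
grip_force: 0.0
rows [ 0.12 -0.11  0.25] 0.001 | t 51.4 pose [646.5  74.7  63.5] [179.9   0.  124.5] gap 74.5 F [ 0.5 -0.4 -0. ] q6 -32
```

```bash
python3 -m crank '[[0.1,-0.1,0.15,0,7.5],[0.1,-0.1,0.15,0,6.5],[0.1,-0.1,0.15,0,5.5],[0.1,-0.1,0.15,0,5.5],[0.1,-0.1,0.15,0,5.5],[0.1,-0.1,0.15,0,5.5],[0.1,-0.1,0.15,0,5.5]]' 45; python3 -m crank '[[0,0,0,0.05,5.5],[0,0,0,0.12,5.5],[0,0,0,0.2,5.5],[0,0,0,0.28,5.5]]'; python3 -c "
from h import *
plan(644.9,75,61,33); print(sense()['wrist_torque'])"
```

```text
time: 52.05
tool_pos: [645.1, 75.2, 62.3]
tcp_rot: [179.9, 0.0, 124.6]
ft_force: [-2.3, 1.6, 5.8]
finger_gap: 57.8
grip_force: 48.2
time: 52.45
tool_pos: [645.1, 75.2, 62.0]
tcp_rot: [179.9, 0.0, 108.3]
ft_force: [-1.4, 1.1, 3.6]
finger_gap: 57.9
grip_force: 48.3
rows [-0.01 -0.02  0.1 ] 1.315 | t 52.5 pose [645.1  75.2  62. ] [179.9   0.  108.3] gap 57.9 F [-1.4  1.1  3.6] q6 -16
[ 0.27205223 -0.02810473  0.12645987]
```

```bash
python3 -m crank '[[0,0,0,0.1,5.5],[0,0,0,0.2,5.5],[0,0,0,0.3,5.5],[0,0,0,0.4,5.5],[0,0,0,0.5,5.5],[0,0,0,0.6,5.5],[0,0,0,0.7,5.5],[0,0,0,0.8,5.5],[0,0,0,0.9,5.5],[0,0,0,1,5.5],[0,0,0,1.1,5.5],[0,0,0,1.2,5.5],[0,0,0,1.3,5.5],[0,0,0,1.32,5.5],[0,0,0,1.32,5.5]]'; python3 -c "
from h import *
plan(644.9,75,61,33); print(sense()['wrist_torque'])"
```

```text
time: 53.95
tool_pos: [644.1, 74.9, 60.4]
tcp_rot: [-180.0, 0.1, 33.0]
ft_force: [1.9, -0.2, -5.6]
finger_gap: 57.9
grip_force: 49.0
rows [ 0.07  0.04 -0.06] -0.0 | t 54.0 pose [644.1  74.9  60.4] [-1.8e+02  1.0e-01  3.3e+01] gap 57.9 F [ 1.9 -0.2 -5.6] q6 59
[ 0.01676459 -0.37923905  0.10254357]
```

```bash
python3 -m crank '[[0,0,0,0,6.5],[0,0,0,0,7.2],[0,0,0,0,7.2],[0,0,0,-0.14,7.2],[0,0,0,-0.28,7.2],[0,0,0,-0.42,7.2],[0,0,0,-0.56,7.2],[0,0,0,-0.7,7.2],[0,0,0,-0.84,7.2],[0,0,0,-0.98,7.2],[0,0,0,-1.12,7.2],[0,0,0,-1.26,7.2],[0,0,0,-1.4,7.2],[0,0,0,-1.54,7.2],[0,0,0,-1.6,7.2],[0,0,0,-1.6,7.2],[0,0,0,-1.6,7.2]]'; python3 -c "
from h import *
plan(644.9,75,61,124.6); print(sense()['wrist_torque'])"
```

```text
time: 55.65
tool_pos: [644.6, 74.8, 61.5]
tcp_rot: [180.0, 0.0, 124.4]
ft_force: [0.1, -0.3, -0.1]
finger_gap: 71.9
grip_force: 0.0
rows [-0.    0.03  0.05] -0.003 | t 55.6 pose [644.6  74.8  61.5] [180.    0.  124.4] gap 71.9 F [ 0.1 -0.3 -0.1] q6 -32
[ 0.01670177 -0.00939071 -0.04723508]
```

```bash
T() { python3 -c "
from bench import sense
s=sense();print('Tz',s['wrist_torque'].round(2),'yaw',s['tcp_rot'][2].round(1))"; }; python3 -m crank '[[0,0,0.05,0,6.5],[0,0,0.05,0,5.5],[0,0,0.05,0,5.5],[0,0,0.05,0,5.5],[0,0,0.05,0,5.5],[0,0,0.05,0,5.5]]' 45; python3 -m crank '[[0,0,0,0.08,5.5],[0,0,0,0.16,5.5],[0,0,0,0.24,5.5],[0,0,0,0.32,5.5]]' >/dev/null; T; python3 -m crank '[[0,0,0,0.05,5.5],[0,0,0,0.1,5.5]]'>/dev/null; T; python3 -m crank '[[0,0,0,0.05,5.5],[0,0,0,0.1,5.5]]'>/dev/null; T; python3 -m crank '[[0,0,0,0.05,5.5],[0,0,0,0.1,5.5]]'; T
```

```text
time: 56.25
tool_pos: [644.3, 74.7, 61.3]
tcp_rot: [-180.0, 0.0, 124.5]
ft_force: [-3.6, -0.6, 5.5]
finger_gap: 57.9
grip_force: 47.2
Tz [-0.26  0.59  0.11] yaw 106.0
Tz [-0.24  0.56  0.12] yaw 100.3
Tz [-0.21  0.52  0.17] yaw 94.6
time: 57.25
tool_pos: [643.9, 74.6, 60.6]
tcp_rot: [-179.9, 0.0, 88.9]
ft_force: [-3.0, -1.2, 2.0]
finger_gap: 57.8
grip_force: 47.6
Tz [-0.21  0.48  0.16] yaw 88.9
```

```bash
T() { python3 -c "
from bench import sense
s=sense();print('Tz',s['wrist_torque'].round(2),'yaw',s['tcp_rot'][2].round(1),s['ft_force'].round(1))"; };  python3 -m crank '[[0,0,0,0.05,5.5],[0,0,0,0.1,5.5]]'>/dev/null; T; python3 -m crank '[[0,0,0,0.05,5.5],[0,0,0,0.1,5.5]]'>/dev/null; T; python3 -m crank '[[0,0,0,0.05,5.5],[0,0,0,0.1,5.5]]' >/dev/null; T
```

```text
Tz [-0.23  0.23  1.02] yaw 83.2 [-0.4 -1.4 -2.7]
Tz [ 2.81 -1.24  0.69] yaw 77.5 [ 8.  14.5 -1.4]
Tz [ 3.36 -1.59  1.25] yaw 71.8 [10.1 19.4 -6.2]
```

The torque jumps from 0.12 to over 1 N m at about 2.3 rad of total turn, so the ring is jammed tight. I'll release and check.

```bash
python3 -m crank '[[0,0,0,0,6.5],[0,0,0,0,7.5],[0,0,0,0,7.5],[0,0,0,0,7.5],[0,0,-3,0,7.5],[0,0,-7,0,7.5],[0,0,-11,0,7.5],[-4,0,-13,0,7.5],[-9,0,-13,0,7.5],[-14,0,-13,0,7.5],[-19,0,-13,0,7.5],[-24,0,-13,0,7.5],[-24,0,-13,0,7.5]]'; python3 - <<'E'
from h import *
r=look("15")
for n,(I,P) in r.items():
    print(n,"grip",tryrect(P,I,(600,700,30,120),(119,135)),"bar",tryrect(P,I,(560,740,-60,210),(98,116)))
    m=(P[...,2]>70)&(P[...,2]<97)&(np.hypot(P[...,0]-645,P[...,1]-75)<29)
    print("ring top z",np.percentile(P[m][:,2],[25,50,75,90]).round(1),m.sum())
    m=(P[...,2]>102)&(P[...,2]<114)&(abs(P[...,0]-645)<38)&(abs(P[...,1]-75)<38)
c=cv2.imread('pics/side15.png')[220:320,270:390]; a=cv2.imread('pics/top15.png')[85:300,270:490]
cv2.imwrite('pics/z15.png',np.hstack([cv2.resize(i,(400,400),interpolation=2) for i in(a,c)]))
E
```

```text
time: 59.15
tool_pos: [567.6, -159.2, 190.9]
tcp_rot: [180.0, 0.1, 71.5]
ft_force: [0.0, 1.0, 0.8]
finger_gap: 75.0
grip_force: 0.0
top grip {'c': array([644.8,  74.2]), 'mean': array([644.2,  74. , 125.4]), 'wh': array([37. , 18.3]), 'a': 80.3, 'n': 101, 'zmed': 125.5} bar {'c': array([645. ,  73.3]), 'mean': array([642. ,  71.5, 108.5]), 'wh': array([200.2,  39.1]), 'a': 78.0, 'n': 514, 'zmed': 109.0}
ring top z [84.4 86.9 89.3 92.5] 120
side grip {'c': array([644.1,  74. ]), 'mean': array([644.5,  72.9, 125.6]), 'wh': array([38.7, 17.2]), 'a': 78.4, 'n': 86, 'zmed': 125.9} bar {'c': array([644.3,  74.1]), 'mean': array([644.3,  67.1, 109. ]), 'wh': array([200.6,  40.8]), 'a': 78.9, 'n': 498, 'zmed': 109.8}
ring top z [84.9 86.9 89.1 91.9] 102
```

View pics/z15.png

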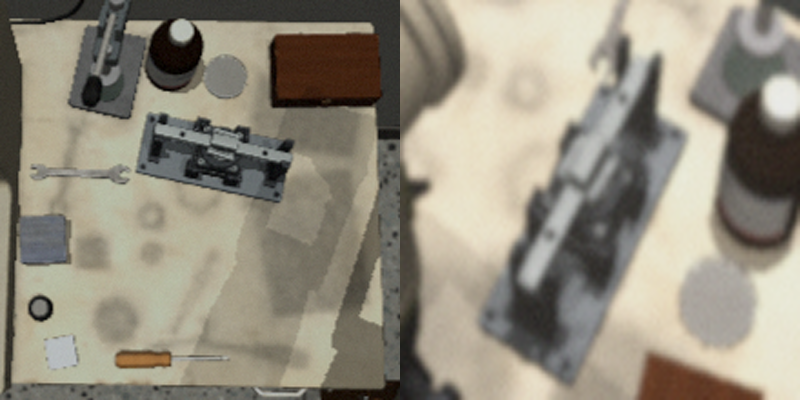

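The picture shows the bar through both brackets over the fork at (215,150), level and central to about 1 mm. The ring top is at z ≈ 86, which is the tight height, and the other things on the bench are undisturbed. I'll hand in.

```bash
python3 -c "
from bench import hand_in
print(hand_in())"
```

```text
the job is handed in; nothing more can be done
None
```

I handed the job in at about 59 s: base block, the one spacer on the bench and the screw head are stacked in the nest, the bar lies level in both brackets and the fork, grip up and about 1 mm off centre, and the lock ring is screwed down to its stop.

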